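# Switch off the slide dryer and box the dry slides

## Robot

A 7-joint arm with a two-finger parallel gripper is mounted at the origin on the work surface. World frame = base frame: x ahead of the robot, y to its left, z up, the work surface at z = 0. Lengths are in m, angles in rad, forces in N, time in s.
With the tool pointing down it reaches from about 0.35 to 0.9 m from the base axis. Payload 7.2 kg.
Tool frame: the origin (TCP) lies between the finger pads; the fingertips stand env.tip_extent ahead of it and the grasp point (between the pads) lies 3 mm ahead of it (env.tip_extent is the distance from the TCP to the fingertips, in m); z points along the fingers, y is the line along which they close (so a half turn about z gives the same grasp; the last joint's range is limited). The gripper opens to 85 mm and grips with 20 to 120 N. Pads are 22 mm wide; open, the fingers measure 114 mm over their backs; the gripper's body (76 mm by 85 mm) begins 54 mm behind the grasp point. The pads swing forward as they close: fully open they stand 13 mm farther back than shut.
Start: joints at [-1.178, 0.411, -0.013, 1.596, 0.006, 1.134, -0.082], TCP at [0.278, 0.56, 0.253] pointing down, gripper open.
Joint ranges: [-2.95, 2.95], [-0.29, 1.99], [-1.47, 1.44], [0.14, 2.54], [-1.03, 4.17], [0.13, 1.85], [-2.86, 2.86]. Speed limits (rad/s): [2.39, 2.39, 3.01, 3.01, 3.14, 3.14, 3.14].

## Interface

Orientations are given as [roll, pitch, yaw] about the fixed x, y, z axes, in that order (R = Rz(yaw) Ry(pitch) Rx(roll)).
In Python, from plant import sensors, vision, hand_in, recognise, trace, env gives the robot as it stands.
- The arm moves only by the tool jog_arm, never from a script. Its argument "commands" is a list of rows, each a list of 7 numbers: the shift along the tool's x, y, z in m, then the turn, a rotation vector about the tool's x, y, z in degrees, then the finger opening in m, from 0 to 0.0854. A call has 1 to 20 rows; each row is the pose to reach, as a shift and turn from the pose commanded when the call began, along the tool's axes at that moment; what a row does not reach only later rows make up. A row lasts 1/12 s, in which the tool goes at most 41.7 mm and 7.16 degrees, less where a joint would pass 70% of its speed; a pose out of reach is approached as far as the arm can. A call with a gripper value outside its range is refused whole. The fingers move at their own pace and stop on an object; the grip force is fixed at half the most. Time passes only in rows, so rows that repeat a pose let the fingers close. It gives the time, the measured TCP pose, the force, the opening and the grip force at its end, in the units of the state.
- sensors.sense(): the state, without advancing time (a new reading comes with each control period).
- vision.grab_frame(name): name is "side" or "top"; returns the picture (420x560x3 uint8, red, green, blue); there is no depth.
- vision.camera_info(name): a dict with "mtx" (3x3 intrinsics, pixels), "view" (4x4, takes a point from world to camera coordinates). Camera axes: x right, y up, looking along -z (the intrinsics and any distortion apply to the point x, -y, -z); pixel columns grow to the right and rows downward; lengths in m; the calibration is good to about 2 mm. A picture is of the moment at which its call begins. camera_info takes no time and is no camera call.
- hand_in(): hands the job in; it is judged then, once.
Trained networks look in the newest picture that a camera, given by its name, has taken for a name from the list of things; names that differ only in an ending like _2 or _b are one class to them, and where a whole thing is asked for, a point or a joint stands for the part that bears it (a point fixed in the world has none). Each returns a list of dicts, best first, with "p" (0 to 1); they miss things now and then, are a little off and sometimes report something else, mostly with a low value. They report only what shows in the picture. A call takes as long as a camera call.
- recognise(label, camera): "at" ([x, y, z] in m, in the coordinates of the camera as it stood for that picture, good to about 4 mm: the middle of the surface that is visible of it).
- trace(label, camera): "region" (420x560 bool, what is visible of it).
The state is a dict: "clock": time; "q": joint angles; "joint_vel": joint speeds; "effort": joint torques, N m; "eef_pos": TCP position; "tool_rot": TCP orientation; "contact_force": force on the tool from outside, world axes, zero at the start; "wrist_torque": the same for the moment, N m; "grip_width": opening from 0.0 (shut) to 1.0 (fully open); "grasp_force": force on a finger pad.
Only numpy, scipy, OpenCV 4.12 (cv2) and the standard library are available. Lean on these libraries where they do the work, as an engineer would, in place of code of your own. Each camera call takes 0.05 s, during which the arm holds its last target. There are 200 camera calls.

## Task

The washed glass slides on the drying hot plate are dry: switch the plate off by turning its timer knob back until the pointer stands on the zero mark (not past it), then slide each slide along its channel and out over the plate's front edge to get hold of it and stack them all flat and square in the open slide box. Then put the clear lid fully down on the box, and leave everything else on the bench where it is.

Things in the scene. Friction and masses are not known exactly. Their poses are not given: they have to be found in the camera images.
- hotplate: Fixed slide-drying hot plate, level top 60 mm above the bench. Origin: on the bench under the centre of the heated top, x -90 to 90, y -140 to 140 mm. In the top four channels 2 mm deep, 30 mm wide, centred at y -96, -32, 32, 96 mm, run along x from a wall at x = 60 mm out through the open front edge (x = -90, robot side; only bench below). Grey console at y -143 to -235 mm, same height.
- front_edge (a point): Middle of the hot plate's front top edge, 60 mm above the bench, axes as the hot plate (x points in from the edge, away from the robot; y along the edge).
- timer (a joint): Angle (rad) of the timer knob on the console. 0 = its white pointer line stands at the long broad white zero mark (points along the hot plate's +x). Positive = clockwise from above (minutes left, up to 4.1). It turns on past zero to -0.9, the 'stay on' side: no stop or click at zero. Stiff (0.04 N m), stays where left.
- timer_grip (a point): On the timer knob's axis, 20 mm above the console top, turning with the knob: x runs along its bar to the pointer end. Black knob: round skirt 46 mm across up to 7 mm above the console, on it a bar grip 42 mm long (x), 12 mm wide (y), from 7 to 27 mm above the console.
- timer_pointer (a point): Top of the pointer end of the knob's bar, 20 mm from the axis.
- slide0: Glass cavity slide 76 (x) x 26 (y) x 2 (z) mm, 12 g, white frosted band on its +x end. Origin: centre of its underside. Starts flat in a channel of the hot plate, near its rear wall, its top level with the top of the plate, so no finger can get at its sides: pressed lightly from above it can be dragged along the channel until its end stands out over the front edge. May be absent (None).
- slide1: Another such slide, as slide0; may be absent (None).
- slide2: Another such slide, as slide0; may be absent (None).
- slide3: Another such slide, as slide0; may be absent (None).
- slidebox: White slide box base, loose, 150 g. Origin: centre of underside. Foot 112 (x) x 62 (y) x 5 mm; on it a bed 74 x 20 mm, top at z 11 mm, for the stack (slides along x). End walls 34 mm wide, inner faces x +-41 mm; a tab 16 mm long in the middle of each long side, inner face y +-16 mm; both up to z 25, 3 mm thick. Long sides else open for fingers. Half-turn symmetric.
- lid: Clear slide box lid, loose, 60 g: a cap standing open side down, outside 102 (x) x 50 (y) x 34 mm, inside 98 x 46 x 32 mm. Origin: centre of its lower rim's plane. Goes over the walls of the base (88 x 38 mm outside), long axes together, and rests on the foot, rim 5 mm above the base's underside. Half-turn symmetric.
- jar: bystander: amber screw-top jar, 48 mm across, 62 mm tall; origin under its centre; leave it alone
- dropper: bystander: small amber dropper bottle, 34 mm across, 85 mm tall; origin under its centre; leave it alone
- petri: bystander: clear closed petri dish, 90 mm across, 15 mm tall; origin under its centre; leave it alone
- coverslips: bystander: small flat white box, 55 x 55 x 18 mm; origin under its centre; leave it alone
- forceps: bystander: steel forceps lying flat, 115 mm long, 4 mm tall; origin at the middle of the underside; leave it alone
- vial: bystander: small clear vial with white cap, 26 mm across, 50 mm tall; origin under its centre; leave it alone

How it is judged:
On the way, in this order (a step that is already met when the one before it is completed fails the run):
1. the timer pointer stands on zero (value of joint timer between -0.12 and 0.12 rad), for 0.3 s.
2. all the slides lie flat and square, stacked on the bed of the slide box (x of slide0 in the frame of slidebox between -0.007 and 0.007 m and y of slide0 in the frame of slidebox between -0.006 and 0.006 m and z of slide0 in the frame of slidebox between 0.008 and 0.021 m and angle between the x axis of each of slide0, slide1, slide2, slide3 and the x axis of slidebox, either way round below 0.2 rad and (angle between slide0's own z axis and vertical below 0.06 rad or angle between slide0's own z axis and vertical above 3.08 rad) and x of slide1 in the frame of slidebox between -0.007 and 0.007 m and y of slide1 in the frame of slidebox between -0.006 and 0.006 m and z of slide1 in the frame of slidebox between 0.008 and 0.021 m and (angle between slide1's own z axis and vertical below 0.06 rad or angle between slide1's own z axis and vertical above 3.08 rad) and x of slide2 in the frame of slidebox between -0.007 and 0.007 m and y of slide2 in the frame of slidebox between -0.006 and 0.006 m and z of slide2 in the frame of slidebox between 0.008 and 0.021 m and (angle between slide2's own z axis and vertical below 0.06 rad or angle between slide2's own z axis and vertical above 3.08 rad) and x of slide3 in the frame of slidebox between -0.007 and 0.007 m and y of slide3 in the frame of slidebox between -0.006 and 0.006 m and z of slide3 in the frame of slidebox between 0.008 and 0.021 m and (angle between slide3's own z axis and vertical below 0.06 rad or angle between slide3's own z axis and vertical above 3.08 rad)), for 0.3 s.
At the end, for the whole second after the job is handed in: Timer within 0.12 rad of zero. Every slide flat (0.06 rad) in the box, within 7 mm lengthways, 6 mm sideways and 0.2 rad of square with it. Box flat on the bench; lid level on it, rim down on the foot (within 2.5 mm), within 9 mm of centre. All at rest (all of step 1 and all of step 2 and horizontal distance between lid and slidebox below 0.009 m and z of lid in the frame of slidebox between 0.003 and 0.0075 m and angle between each of lid, slidebox's own z axis and vertical below 0.06 rad and height (world z) of slidebox below 0.006 m and angle between the x axis of lid and the x axis of slidebox, either way round below 0.25 rad and linear speed of each of slide0, slide1, slide2, slide3, lid, slidebox below 0.02 m/s); the robot touches nothing.
It fails at once if something else on the bench is pushed away (over 30 mm) or knocked over ((distance of jar from where it was at the start of the episode above 0.03 m or angle between jar's own z axis and vertical above 0.6 rad) or (distance of dropper from where it was at the start of the episode above 0.03 m or angle between dropper's own z axis and vertical above 0.6 rad) or (distance of petri from where it was at the start of the episode above 0.03 m or angle between petri's own z axis and vertical above 0.6 rad) or (distance of coverslips from where it was at the start of the episode above 0.03 m or angle between coverslips's own z axis and vertical above 0.6 rad) or (distance of forceps from where it was at the start of the episode above 0.03 m or angle between forceps's own z axis and vertical above 0.6 rad) or (distance of vial from where it was at the start of the episode above 0.03 m or angle between vial's own z axis and vertical above 0.6 rad)).
Of slide0, slide1, slide2, slide3 only 3 to 4 are there at a start; the rules pass over those that are not, and their reading is None.
At some moment in a run one of lid, slidebox may be knocked a few centimetres aside while the robot is not near it.
It also fails if it takes over 210 s, if anything falls off the work surface, if the arm or the gripper's body presses on something with over 40 N, if the wrist force passes 120 N, or if a joint passes its speed limit or range.

## Working session

There is one attempt and no reset: what is moved stays moved. The work goes in short steps, Python scripts to look and compute and a tool call to move; the robot and the scene stay as the last step left them, time stands still between calls to the robot, and variables do not carry over. Pictures are saved under pics/ and viewed, at most 14 in all, crops included, and the job is handed in when it is done.

Besides the shell and the picture viewer there is one more tool, called after "Call:" as name(argument=value, ...) on one line, values as JSON. jog_arm: Moves the arm, as the interface text tells. Its arguments: {"type":"object","properties":{"commands":{"type":"array"}},"required":["commands"]}

```bash
ls; mkdir -p pics
cat > h.py <<'E'
import numpy as np, cv2
from plant import sensors, vision, hand_in, recognise, trace, env
def cam(n):
    i=vision.camera_info(n); return np.array(i["mtx"]),np.array(i["view"]),i
def proj(n,P):
    K,V,_=cam(n); P=np.atleast_2d(P); c=(V[:3,:3]@P.T).T+V[:3,3]
    c=c*[1,-1,-1]; u=(K@c.T).T; return u[:,:2]/u[:,2:]
def ray(n,uv,z):
    K,V,_=cam(n); uv=np.atleast_2d(uv); d=np.linalg.inv(K)@np.c_[uv,np.ones(len(uv))].T
    d=(d.T*[1,-1,-1])@V[:3,:3]; o=-V[:3,:3].T@V[:3,3]
    return o+d*((z-o[2])/d[:,2])[:,None]
def towrld(n,at):
    K,V,_=cam(n); return V[:3,:3].T@(np.array(at)-V[:3,3])
def st():
    s=sensors.sense(); print({k:(np.round(v,4).tolist() if v is not None else None) for k,v in s.items() if k in("clock","eef_pos","tool_rot","contact_force","grip_width","grasp_force","q")})
def save(im,f): cv2.imwrite("pics/"+f,cv2.cvtColor(im,cv2.COLOR_RGB2BGR))
E
python3 - <<'E'
from h import *
st(); print(env.tip_extent, [x for x in dir(env) if x[0]!='_'])
for n in("top","side"):
    im=vision.grab_frame(n); save(im,n+"0.png")
    K,V,i=cam(n); print(n,K.tolist(),V.round(3).tolist(),[k for k in i])
    for l in("hotplate","timer","timer_grip","timer_pointer","slide0","slidebox","lid","jar","dropper","petri","coverslips","forceps","vial"):
        print(l,[(round(d["p"],2),towrld(n,d["at"]).round(3).tolist()) for d in recognise(l,n)][:5])
E
```

```text
pics
{'clock': 0.0, 'q': [-1.1782, 0.4119, -0.0127, 1.597, 0.0056, 1.1343, -0.0822], 'eef_pos': [0.2778, 0.5594, 0.2524], 'tool_rot': [-3.14, 0.0001, 2.6809], 'contact_force': [-0.0049, -1.1995, 0.6243], 'grasp_force': 0.0, 'grip_width': 1.0005}
0.022 ['Unreachable', 'tip_extent']
top [[487.6399564241921, 0.0, 281.05000287108817], [0.0, 487.6399564241921, 217.27647826371216], [0.0, 0.0, 1.0]] [[0.026, -1.0, -0.007, -0.025], [0.995, 0.025, 0.098, -0.515], [-0.098, -0.01, 0.995, -1.141], [0.0, 0.0, 0.0, 1.0]] ['mtx', 'view']
hotplate [(0.69, [0.574, 0.08, 0.06])]
timer [(0.57, [0.501, -0.229, 0.008]), (0.51, [0.552, -0.045, 0.068])]
timer_grip [(0.7, [0.55, -0.045, 0.062])]
timer_pointer [(0.7, [0.554, -0.046, 0.063]), (0.7, [0.684, -0.173, 0.062])]
slide0 [(0.72, [0.604, 0.24, 0.059]), (0.69, [0.606, 0.177, 0.061]), (0.63, [0.597, 0.111, 0.056])]
slidebox [(0.95, [0.498, -0.228, 0.009])]
lid [(0.73, [0.481, -0.42, 0.033])]
jar [(0.92, [0.684, -0.171, 0.065]), (0.57, [0.497, -0.23, 0.007]), (0.45, [0.552, -0.042, 0.068])]
dropper [(0.69, [0.417, -0.07, 0.06])]
petri [(0.91, [0.342, 0.2
[... 454 characters left out ...]
59, [0.687, -0.186, 0.044])]
timer [(0.47, [0.556, -0.045, 0.069])]
timer_grip [(0.63, [0.559, -0.048, 0.067]), (0.47, [0.679, -0.357, 0.019])]
timer_pointer [(0.53, [0.559, -0.045, 0.067])]
slide0 [(0.46, [0.604, 0.24, 0.059]), (0.45, [0.611, 0.177, 0.053]), (0.44, [0.604, 0.116, 0.058])]
slidebox [(0.62, [0.507, -0.234, 0.006])]
lid [(0.66, [0.486, -0.429, 0.034]), (0.17, [0.557, -0.047, 0.069])]
jar [(0.97, [0.687, -0.185, 0.045])]
dropper [(0.51, [0.421, -0.085, 0.046]), (0.17, [0.487, -0.429, 0.036])]
petri [(0.74, [0.346, 0.295, 0.014])]
coverslips [(0.81, [0.679, -0.357, 0.014])]
forceps [(0.67, [0.412, 0.091, 0.007]), (0.28, [0.61, 0.179, 0.054])]
vial [(0.63, [0.525, 0.375, 0.036])]
```

View pics/top0.png

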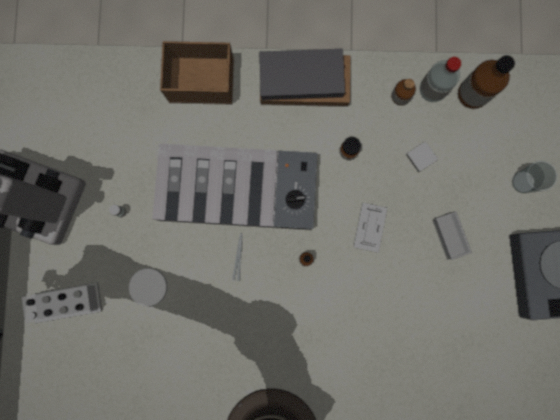

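View pics/side0.png

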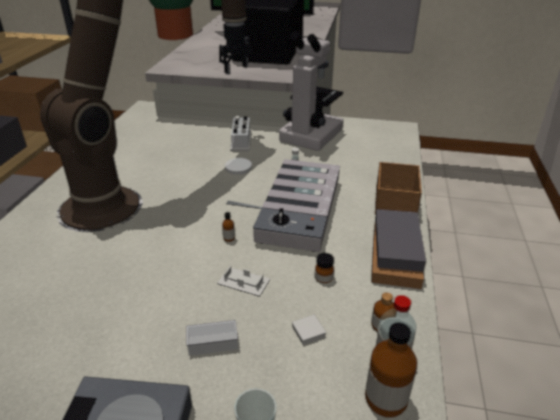

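The top picture shows slides in the left three channels (about (175,175), (202,178), (229,180)), with the fourth channel empty. The knob is near (296,200), the box at (371,227) and the lid at (452,235). Next: precise poses.

```bash
cat > m.py <<'E'
from h import *
def rect(n,l,z,k=0):
    r=trace(l,n); out=[]
    for d in r[:4]:
        m=d["region"].astype(np.uint8); c=max(cv2.findContours(m,0,1)[0],key=cv2.contourArea)[:,0,:].astype(float)
        w=ray(n,c,z)[:,:2].astype(np.float32); (cx,cy),(a,b),t=cv2.minAreaRect(w)
        if a<b: a,b,t=b,a,t+90
        out.append((round(d["p"],2),round(cx,4),round(cy,4),round(a,4),round(b,4),round((t+90)%180-90,1),int(m.sum())))
    return out
E
python3 - <<'E'
from m import *
im=vision.grab_frame("top")
for l,z in(("hotplate",.06),("slide0",.06),("slidebox",.005),("lid",.034),("timer",.08)): print(l,rect("top",l,z))
a=cv2.resize(im[135:240,145:330],None,fx=4.3,fy=4.3,interpolation=cv2.INTER_CUBIC); save(a,"hp.png")
a=cv2.resize(im[180:285,345:480],None,fx=5.5,fy=5.5,interpolation=cv2.INTER_CUBIC); save(a,"bx.png")
E
```

```text
hotplate [(0.86, 0.5812, 0.0965, 0.3778, 0.1851, 88.0, 11392)]
slide0 [(0.88, 0.6022, 0.1115, 0.0784, 0.0269, -0.2, 378), (0.75, 0.604, 0.2387, 0.074, 0.0282, 2.6, 379)]
slidebox [(0.66, 0.5629, -0.0459, 0.0464, 0.0443, -88.6, 300)]
lid [(0.95, 0.4795, -0.4161, 0.105, 0.0614, 20.0, 1107), (0.69, 0.3411, 0.2955, 0.0865, 0.0855, -42.6, 1100), (0.6, 0.5193, 0.3773, 0.038, 0.0264, 65.2, 156)]
timer [(0.77, 0.5515, -0.0434, 0.0438, 0.0412, 1.4, 304)]
```

View pics/hp.png

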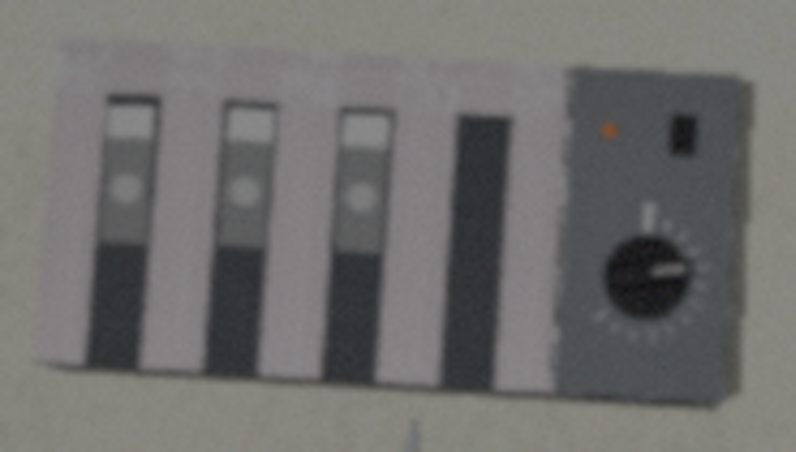

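View pics/bx.png

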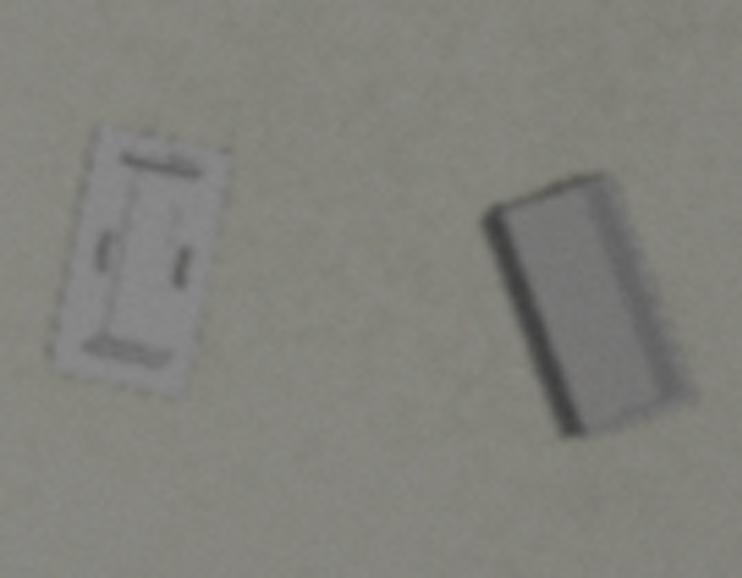

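The crops show the knob pointer at about 80° clockwise from the zero mark (pointer at (683,267), mark at (649,215)). The box long axis is tilted slightly clockwise, and the lid about 20° the other way. Converting my pixel readings next.

Run:
```python
from h import *
def c2(p,s,o): return (np.atleast_2d(p).astype(float)+.5)/s-.5+np.array(o)
hp=lambda p,z: ray("top",c2(p,4.3,(145,135)),z)[:,:2].round(4).tolist()
print("channel corners",hp([(108,97),(161,97),(86,367),(139,370),(459,115),(511,117),(441,385),(493,389)],.06))
print("slides r/f",hp([(131,106),(126,243),(250,107),(242,247),(366,112),(356,252)],.06))
print("knob skirt c",hp([(647,278)],.067),"ptr line",hp([(653,272),(684,267)],.087),"mark",hp([(648,204),(649,230)],.06))
bx=lambda p,z: ray("top",c2(p,5.5,(345,180)),z)[:,:2].round(4).tolist()
print("foot",bx([(98,127),(231,151),(184,397),(50,370)],.005)); print("walls",bx([(160,163),(126,350)],.025),bx([(105,252),(182,268)],.025))
print("lid top",bx([(490,210),(603,176),(685,398),(572,433)],.034))
```

```text
channel corners [[0.6472, 0.2531], [0.6479, 0.2241], [0.4987, 0.2579], [0.4978, 0.2291], [0.6419, 0.0608], [0.6415, 0.0323], [0.4938, 0.0657], [0.4923, 0.0376]]
slides r/f [[0.6425, 0.2403], [0.5668, 0.2395], [0.6435, 0.1752], [0.5662, 0.1763], [0.6423, 0.1116], [0.565, 0.1142]]
knob skirt c [[0.5538, -0.0438]] ptr line [[0.5543, -0.0465], [0.5574, -0.0628]] mark [[0.5953, -0.0435], [0.581, -0.0444]]
foot [[0.5579, -0.2092], [0.5487, -0.2681], [0.4395, -0.248], [0.4498, -0.1892]]
walls [[0.5402, -0.2331], [0.4584, -0.219]] [[0.5007, -0.2096], [0.4946, -0.243]]
lid top [[0.5223, -0.3735], [0.5382, -0.4221], [0.4436, -0.4563], [0.4274, -0.408]]
```

Call:
jog_arm(commands=[[0, 0, -0.03, 0, 0, 0, 0.04], [0, 0, -0.03, 0, 0, 5, 0.04]])

```text
clock: 1.87
eef_pos: [0.2786, 0.5612, 0.2875]
tool_rot: [3.136, -0.001, 2.595]
contact_force: [0.8, 0.6, 1.5]
grip_width: 0.752
grasp_force: 0.0
```

```bash
cat > go.py <<'E'
import sys
from h import *
from scipy.spatial.transform import Rotation as R
# usage: go.py x y z yawdeg -> shift (tool axes) and turn (deg)
x,y,z,yaw=map(float,sys.argv[1:5])
s=sensors.sense(); p=np.array(s["eef_pos"]); A=R.from_euler("xyz",s["tool_rot"]); B=R.from_euler("xyz",[np.pi,0,np.radians(yaw)])
print("at",p.round(4),np.degrees(s["tool_rot"]).round(2),"q",np.round(s["q"],2),"F",np.round(s["contact_force"],2))
print("shift",A.inv().apply(np.array([x,y,z])-p).round(4),"turn",np.degrees((A.inv()*B).as_rotvec()).round(2))
E
python3 go.py .554 -.044 .15 100.7
```

```text
at [0.2786 0.5612 0.2875] [ 1.7970e+02 -6.0000e-02  1.4865e+02] q [-1.19  0.39  0.01  1.55 -0.    1.2  -0.16] F [0.83 0.59 1.45]
shift [-0.5502 -0.3744  0.135 ] turn [ 0.26 -0.18 47.95]
```

Call:
jog_arm(commands=[[-0.19, -0.13, 0, 0, 0, 16, 0.04], [-0.36, -0.25, 0, 0, 0, 32, 0.04], [-0.55, -0.374, 0.0, 0, 0, 48, 0.04], [-0.55, -0.374, 0.0, 0, 0, 48, 0.04], [-0.55, -0.374, 0.0, 0, 0, 48, 0.04], [-0.55, -0.374, 0.0, 0, 0, 48, 0.04], [-0.55, -0.374, 0.0, 0, 0, 48, 0.04], [-0.55, -0.374, 0.0, 0, 0, 48, 0.04], [-0.55, -0.374, 0.0, 0, 0, 48, 0.04], [-0.55, -0.374, 0.0, 0, 0, 48, 0.04], [-0.55, -0.374, 0.0, 0, 0, 48, 0.04], [-0.55, -0.374, 0.06, 0, 0, 48, 0.04], [-0.55, -0.374, 0.135, 0, 0, 48, 0.04], [-0.55, -0.374, 0.135, 0, 0, 48, 0.04], [-0.55, -0.374, 0.135, 0, 0, 48, 0.04], [-0.55, -0.374, 0.135, 0, 0, 48, 0.04], [-0.55, -0.374, 0.135, 0, 0, 48, 0.04], [-0.55, -0.374, 0.135, 0, 0, 48, 0.04], [-0.55, -0.374, 0.135, 0, 0, 48, 0.04], [-0.55, -0.374, 0.135, 0, 0, 48, 0.04]])

```text
clock: 3.53
eef_pos: [0.5525, -0.0458, 0.1482]
tool_rot: [-3.141, -0.0, 1.755]
contact_force: [-0.2, -0.2, -0.0]
grip_width: 0.474
grasp_force: 0.0
```

```bash
python3 go.py .554 -.044 .095 100.7
```

```text
at [ 0.5525 -0.0458  0.1482] [-1.7997e+02 -2.0000e-02  1.0058e+02] q [-0.35  0.43  0.45  1.9  -0.24  0.86  0.41] F [-0.2  -0.24 -0.03]
shift [0.0014 0.0018 0.0532] turn [-0.03 -0.02 -0.12]
```

Call:
jog_arm(commands=[[0.0014, 0.0018, 0.027, 0, 0, 0, 0.04], [0.0014, 0.0018, 0.053, 0, 0, 0, 0.04], [0.0014, 0.0018, 0.053, 0, 0, 0, 0.04], [0.0014, 0.0018, 0.053, 0, 0, 0, 0.04], [0.0014, 0.0018, 0.053, 0, 0, 0, 0.0], [0.0014, 0.0018, 0.053, 0, 0, 0, 0.0], [0.0014, 0.0018, 0.053, 0, 0, 0, 0.0], [0.0014, 0.0018, 0.053, 0, 0, 0, 0.0], [0.0014, 0.0018, 0.053, 0, 0, 0, 0.0], [0.0014, 0.0018, 0.053, 0, 0, 0, 0.0]])

```text
clock: 4.37
eef_pos: [0.5554, -0.044, 0.0974]
tool_rot: [3.138, -0.0, 1.756]
contact_force: [0.1, 0.8, 5.4]
grip_width: 0.116
grasp_force: 61.2
```

```bash
python3 go.py .554 -.044 .095 178.1
```

```text
at [ 0.5554 -0.044   0.0974] [179.79  -0.   100.62] q [-0.32  0.51  0.42  1.94 -0.29  0.75  0.45] F [0.07 0.8  5.38]
shift [ 0.0002 -0.0014  0.0023] turn [  0.18   0.14 -77.48]
```

Call:
jog_arm(commands=[[0, 0, -0.002, 0, 0, -5, 0.0], [0, 0, -0.002, 0, 0, -10, 0.0], [0, 0, -0.002, 0, 0, -15, 0.0], [0, 0, -0.002, 0, 0, -20, 0.0], [0, 0, -0.002, 0, 0, -25, 0.0], [0, 0, -0.002, 0, 0, -30, 0.0], [0, 0, -0.002, 0, 0, -35, 0.0], [0, 0, -0.002, 0, 0, -40, 0.0], [0, 0, -0.002, 0, 0, -45, 0.0], [0, 0, -0.002, 0, 0, -50, 0.0], [0, 0, -0.002, 0, 0, -55, 0.0], [0, 0, -0.002, 0, 0, -60, 0.0], [0, 0, -0.002, 0, 0, -65, 0.0], [0, 0, -0.002, 0, 0, -70, 0.0], [0, 0, -0.002, 0, 0, -74, 0.0], [0, 0, -0.002, 0, 0, -77.4, 0.0], [0, 0, -0.002, 0, 0, -77.4, 0.0], [0, 0, -0.002, 0, 0, -77.4, 0.0]])

```text
clock: 5.87
eef_pos: [0.5573, -0.0416, 0.0976]
tool_rot: [3.139, 0.007, 3.109]
contact_force: [13.2, 7.2, -19.7]
grip_width: 0.117
grasp_force: 60.5
```

```bash
python3 go.py .554 -.044 .16 178.1
```

```text
at [ 0.5573 -0.0416  0.0976] [179.85   0.38 178.14] q [-0.06  0.48  0.06  1.92 -0.05  0.74  1.57] F [ 13.23   7.17 -19.69]
shift [ 0.0028 -0.0023 -0.0624] turn [0.15 0.38 0.04]
```

Yaw is at 178.1°. Release, lift and look. I'll move toward slide 2 (hot plate y = -32) with the tool out of view.

Call:
jog_arm(commands=[[0, 0, 0, 0, 0, 0, 0.04], [0, 0, 0, 0, 0, 0, 0.04], [0, 0, 0, 0, 0, 0, 0.04], [0, 0, 0, 0, 0, 0, 0.04], [0, 0, -0.04, 0, 0, 0, 0.04], [0, 0, -0.08, 0, 0, 0, 0.02], [0, -0.04, -0.08, 0, 0, 7, 0.0], [0, -0.08, -0.08, 0, 0, 14, 0.0], [0, -0.12, -0.08, 0, 0, 21, 0.0], [0, -0.16, -0.08, 0, 0, 28, 0.0], [0, -0.16, -0.08, 0, 0, 35, 0.0], [0, -0.16, -0.08, 0, 0, 42, 0.0], [0, -0.16, -0.08, 0, 0, 49, 0.0], [0, -0.16, -0.08, 0, 0, 56, 0.0], [0, -0.16, -0.08, 0, 0, 63, 0.0], [0, -0.16, -0.08, 0, 0, 70, 0.0], [0, -0.16, -0.08, 0, 0, 77, 0.0], [0, -0.16, -0.08, 0, 0, 84, 0.0], [0, -0.16, -0.08, 0, 0, 90, 0.0], [0, -0.16, -0.08, 0, 0, 90, 0.0]])

```text
clock: 7.53
eef_pos: [0.5483, -0.2042, 0.1776]
tool_rot: [3.141, 0.0, 1.531]
contact_force: [0.1, -0.7, -0.0]
grip_width: 0.003
grasp_force: 0.0
```

```bash
python3 - <<'E'
from h import *
im=vision.grab_frame("top"); im2=vision.grab_frame("side")
a=cv2.resize(im[160:235,270:325],None,fx=7,fy=7,interpolation=cv2.INTER_CUBIC)
b=cv2.resize(im2[190:255,245:345],None,fx=4,fy=4,interpolation=cv2.INTER_CUBIC)
c=np.zeros((525,800,3),np.uint8); c[:a.shape[0],:a.shape[1]]=a; c[:b.shape[0],390:390+b.shape[1]]=b; save(c,"kn.png")
E
python3 go.py .618 .1125 .1 88.1
```

```text
at [ 0.5484 -0.2042  0.1776] [1.7999e+02 1.0000e-02 8.8210e+01] q [-0.09  0.45  0.48  1.8  -0.25  0.95  0.47] F [-0.77  0.84  0.22]
shift [0.3187 0.0597 0.0775] turn [0.01 0.01 0.11]
```

View pics/kn.png

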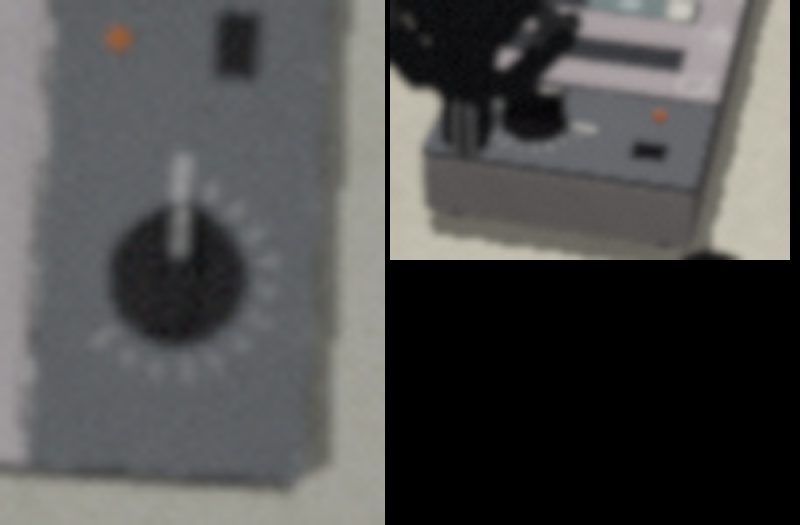

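The pointer line (178,258→180,205) is in line with the zero mark (183,152), so the timer is on zero. Now to the first slide.

Call:
jog_arm(commands=[[0.08, 0.015, 0, 0, 0, 0, 0], [0.16, 0.03, 0, 0, 0, 0, 0], [0.24, 0.045, 0, 0, 0, 0, 0], [0.3187, 0.06, 0, 0, 0, 0, 0], [0.3187, 0.06, 0.03, 0, 0, 0.1, 0], [0.3187, 0.06, 0.06, 0, 0, 0.1, 0], [0.3187, 0.06, 0.0775, 0, 0, 0.1, 0], [0.3187, 0.06, 0.0775, 0, 0, 0.1, 0], [0.3187, 0.06, 0.0775, 0, 0, 0.1, 0], [0.3187, 0.06, 0.0775, 0, 0, 0.1, 0], [0.3187, 0.06, 0.0775, 0, 0, 0.1, 0], [0.3187, 0.06, 0.0775, 0, 0, 0.1, 0]])

```text
clock: 8.63
eef_pos: [0.6199, 0.1102, 0.1006]
tool_rot: [3.141, 0.001, 1.534]
contact_force: [0.7, -0.0, 1.0]
grip_width: -0.003
grasp_force: 0.0
```

```bash
python3 go.py .618 .1125 .084 88.1
```

```text
at [0.6199 0.1102 0.1006] [1.7994e+02 4.0000e-02 8.7860e+01] q [-0.53  0.6   0.4   1.75 -0.29  0.85 -0.04] F [ 0.74 -0.02  1.03]
shift [ 0.0023 -0.002   0.0166] turn [ 0.05  0.04 -0.24]
```

Call:
jog_arm(commands=[[0.002, -0.002, 0.0166, 0, 0, 0, 0], [0.002, -0.002, 0.0166, 0, 0, 0, 0], [0.002, -0.002, 0.0166, 0, 0, 0, 0], [0.002, -0.002, 0.0175, 0, 0, 0, 0], [0.002, -0.002, 0.0175, 0, 0, 0, 0], [0.002, -0.002, 0.0175, 0, 0, 0, 0]])

```text
clock: 9.13
eef_pos: [0.6181, 0.1139, 0.0831]
tool_rot: [3.14, -0.0, 1.534]
contact_force: [-0.0, 0.0, -0.7]
grip_width: -0.002
grasp_force: 0.0
```

Call:
jog_arm(commands=[[0, 0, 0.0005, 0, 0, 0, 0], [0, 0, 0.001, 0, 0, 0, 0], [0, 0, 0.001, 0, 0, 0, 0], [0, 0, 0.001, 0, 0, 0, 0]])

```text
clock: 9.47
eef_pos: [0.618, 0.1142, 0.0822]
tool_rot: [3.141, -0.0, 1.534]
contact_force: [-1.6, -0.9, 5.2]
grip_width: -0.003
grasp_force: 3.1
```

Call:
jog_arm(commands=[[-0.001, -0.004, 0.0, 0, 0, 0, 0], [-0.002, -0.008, 0.0, 0, 0, 0, 0], [-0.002, -0.014, 0.0, 0, 0, 0, 0], [-0.002, -0.02, 0.0, 0, 0, 0, 0], [-0.002, -0.02, 0.0, 0, 0, 0, 0]])

```text
clock: 9.88
eef_pos: [0.5974, 0.113, 0.0822]
tool_rot: [3.14, -0.0, 1.534]
contact_force: [1.1, 0.4, 7.3]
grip_width: -0.001
grasp_force: 3.5
```

Run:
```python
from m import *
im=vision.grab_frame("top"); vision.grab_frame("side"); st()
for n in("top","side"): print(rect(n,"slide0",.06),[(round(d["p"],2),towrld(n,d["at"]).round(3).tolist()) for d in recognise("slide0",n)])
```

```text
{'clock': 9.9833, 'q': [-0.5429, 0.5968, 0.3849, 1.8133, -0.3023, 0.7883, -0.0401], 'eef_pos': [0.5975, 0.113, 0.0821], 'tool_rot': [3.1405, -0.0004, 1.5341], 'contact_force': [-0.0194, -1.4009, 8.3369], 'grasp_force': 4.2381, 'grip_width': 0.002}
[] [(0.61, [0.681, -0.172, 0.063]), (0.49, [0.561, 0.1, 0.056])]
[(0.72, 0.6902, -0.2036, 0.1016, 0.0436, -82.5, 508), (0.51, 0.5699, 0.1113, 0.0431, 0.0323, 11.2, 117)] []
```

Call:
jog_arm(commands=[[0, -0.008, 0.0, 0, 0, 0, 0], [0, -0.016, 0.0, 0, 0, 0, 0], [0, -0.024, 0.0, 0, 0, 0, 0], [0, -0.032, 0.0, 0, 0, 0, 0], [0, -0.04, 0.0, 0, 0, 0, 0], [0, -0.048, 0.0, 0, 0, 0, 0], [0, -0.056, 0.0, 0, 0, 0, 0], [0, -0.064, 0.0, 0, 0, 0, 0], [0, -0.072, 0.0, 0, 0, 0, 0], [0, -0.08, 0.0, 0, 0, 0, 0], [0, -0.084, 0.0, 0, 0, 0, 0], [0, -0.084, 0.0, 0, 0, 0, 0]])

```text
clock: 11.18
eef_pos: [0.5134, 0.1163, 0.0821]
tool_rot: [3.14, -0.001, 1.534]
contact_force: [0.6, 0.0, 9.2]
grip_width: 0.002
grasp_force: 4.5
```

Call:
jog_arm(commands=[[0, 0, -0.01, 0, 0, 0, 0], [0, 0, -0.05, 0, 0, 0, 0.02], [0.04, 0.0, -0.08, 0, 0, 0, 0.044], [0.08, 0.0, -0.08, 0, 0, 0, 0.044], [0.12, 0.0, -0.08, 0, 0, 0, 0.044], [0.12, 0.0, -0.08, 0, 0, 0, 0.044], [0.12, 0.0, -0.08, 0, 0, 0, 0.044]])

```text
clock: 11.77
eef_pos: [0.5162, 0.2396, 0.1611]
tool_rot: [-3.14, -0.0, 1.54]
contact_force: [0.3, -0.0, -0.8]
grip_width: 0.515
grasp_force: 0.0
```

Run:
```python
from m import *
im=vision.grab_frame("top"); im2=vision.grab_frame("side"); st()
for n in("top","side"): print(rect(n,"slide0",.06),[(round(d["p"],2),towrld(n,d["at"]).round(3).tolist()) for d in recognise("slide0",n)])
a=cv2.resize(im[140:265,150:330],None,fx=3,fy=3,interpolation=cv2.INTER_CUBIC)
b=cv2.resize(im2[150:250,235:345],None,fx=2.2,fy=2.2,interpolation=cv2.INTER_CUBIC)
c=np.zeros((400,800,3),np.uint8); c[:a.shape[0],:a.shape[1]]=a; c[:b.shape[0],545:545+b.shape[1]]=b; save(c,"s1.png")
```

```text
{'clock': 11.8667, 'q': [-0.8324, 0.4329, 0.421, 1.8573, -0.22, 0.8992, -0.3439], 'eef_pos': [0.517, 0.2353, 0.1609], 'tool_rot': [-3.14, 0.0015, 1.5346], 'contact_force': [-0.0811, -0.2653, 0.3313], 'grasp_force': 0.0, 'grip_width': 0.5155}
[(0.69, 0.6054, 0.1736, 0.0743, 0.0288, -1.6, 367), (0.68, 0.5003, 0.1132, 0.076, 0.0292, -6.5, 373), (0.67, 0.604, 0.2393, 0.0746, 0.0264, -0.8, 361)] [(0.71, [0.602, 0.174, 0.058]), (0.64, [0.498, 0.112, 0.057]), (0.54, [0.604, 0.236, 0.06])]
[(0.55, 0.5027, 0.1149, 0.0676, 0.0227, -1.2, 87)] [(0.47, [0.603, 0.239, 0.054]), (0.28, [0.677, -0.359, 0.019])]
```

View pics/s1.png

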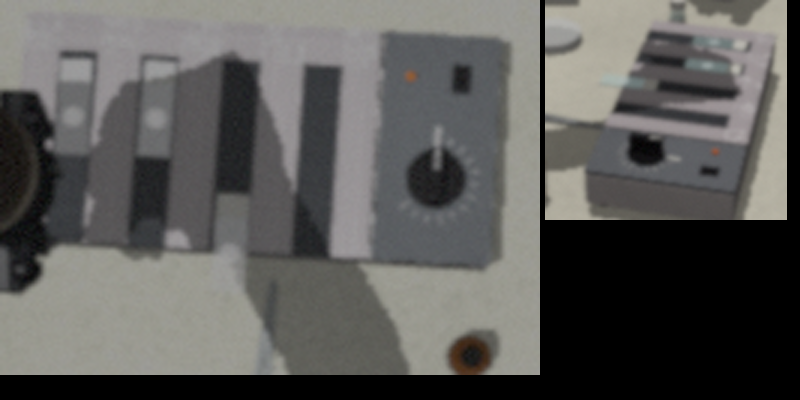

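Slide 2 now sticks out of the front edge (crop (230,190)–(230,285)), about 34 mm out. Grasp it.

```bash
python3 go.py .476 .1145 .11 178.1
```

```text
at [0.518  0.2344 0.1612] [-1.7997e+02  4.0000e-02  8.7770e+01] q [-0.83  0.43  0.42  1.86 -0.22  0.9  -0.34] F [-0.08 -0.35  0.72]
shift [-0.1214 -0.0373  0.0513] turn [-5.000e-02  1.000e-02 -9.033e+01]
```

Call:
jog_arm(commands=[[-0.04, -0.0373, 0, 0, 0, -7, 0.044], [-0.08, -0.0373, 0, 0, 0, -14, 0.044], [-0.1214, -0.0373, 0, 0, 0, -21, 0.044], [-0.1214, -0.0373, 0, 0, 0, -28, 0.044], [-0.1214, -0.0373, 0, 0, 0, -35, 0.044], [-0.1214, -0.0373, 0, 0, 0, -42, 0.044], [-0.1214, -0.0373, 0, 0, 0, -49, 0.044], [-0.1214, -0.0373, 0, 0, 0, -56, 0.044], [-0.1214, -0.0373, 0, 0, 0, -63, 0.044], [-0.1214, -0.0373, 0, 0, 0, -70, 0.044], [-0.1214, -0.0373, 0, 0, 0, -77, 0.044], [-0.1214, -0.0373, 0, 0, 0, -84, 0.044], [-0.1214, -0.0373, 0.03, 0, 0, -90.2, 0.044], [-0.1214, -0.0373, 0.051, 0, 0, -90.2, 0.044], [-0.1214, -0.0373, 0.051, 0, 0, -90.2, 0.044], [-0.1214, -0.0373, 0.051, 0, 0, -90.2, 0.044], [-0.1214, -0.0373, 0.051, 0, 0, -90.2, 0.044]])

```text
clock: 13.48
eef_pos: [0.4768, 0.1156, 0.1112]
tool_rot: [-3.142, 0.001, 3.107]
contact_force: [1.3, -0.1, 0.2]
grip_width: 0.516
grasp_force: 0.0
```

```bash
python3 go.py .476 .1145 .0765 178.1
```

```text
at [0.4768 0.1156 0.1112] [-1.80e+02  3.00e-02  1.78e+02] q [-0.44  0.37  0.12  2.07 -0.07  0.71  1.26] F [ 1.27 -0.09  0.24]
shift [ 0.0007 -0.0011  0.0347] turn [-0.    0.03 -0.1 ]
```

Call:
jog_arm(commands=[[0.0005, -0.001, 0.017, 0, 0, 0, 0.044], [0.0005, -0.001, 0.0347, 0, 0, 0, 0.044], [0.0005, -0.001, 0.0347, 0, 0, 0, 0.044], [0.0005, -0.001, 0.0347, 0, 0, 0, 0.044], [0.0005, -0.001, 0.0347, 0, 0, 0, 0.044], [0.0005, -0.001, 0.0347, 0, 0, 0, 0.034], [0.0005, -0.001, 0.0347, 0, 0, 0, 0.028], [0.0005, -0.001, 0.0347, 0, 0, 0, 0.02], [0.0005, -0.001, 0.0347, 0, 0, 0, 0.02], [0.0005, -0.001, 0.0347, 0, 0, 0, 0.02], [0.0005, -0.001, 0.0347, 0, 0, 0, 0.02], [0.0005, -0.001, 0.0347, 0, 0, 0, 0.02]])

```text
clock: 14.48
eef_pos: [0.4764, 0.1157, 0.0763]
tool_rot: [3.141, 0.002, 3.109]
contact_force: [-0.9, 0.9, 6.2]
grip_width: 0.267
grasp_force: 58.4
```

Run:
```python
from m import *
st(); vision.grab_frame("top")
print(rect("top","slidebox",.005),[(round(d["p"],2),towrld("top",d["at"]).round(3).tolist()) for d in recognise("slidebox","top")])
```

```text
{'clock': 14.4833, 'q': [-0.427, 0.4259, 0.1118, 2.091, -0.0793, 0.6268, 1.2771], 'eef_pos': [0.4764, 0.1157, 0.0763], 'tool_rot': [3.1406, 0.0015, 3.1087], 'contact_force': [-0.9247, 0.8827, 6.1965], 'grasp_force': 58.3682, 'grip_width': 0.2669}
[(0.64, 0.4983, -0.229, 0.1124, 0.0654, -10.6, 1192)] [(0.73, [0.499, -0.231, 0.007])]
```

Call:
jog_arm(commands=[[0, 0, -0.01, 0, 0, 0, 0.02], [0, 0, -0.04, 0, 0, 0, 0.02], [0, 0, -0.08, 0, 0, 0, 0.02], [0, 0, -0.08, 0, 0, 0, 0.02], [0, 0, -0.08, 0, 0, 0, 0.02]])

```text
clock: 15.05
eef_pos: [0.4771, 0.1152, 0.1582]
tool_rot: [3.14, 0.004, 3.108]
contact_force: [-0.7, 0.1, -1.1]
grip_width: 0.267
grasp_force: 58.7
```

```bash
python3 go.py .4749 -.2237 .07 169.6
python3 - <<'E'
from m import *
im=vision.grab_frame("side"); im2=vision.grab_frame("top")
print(rect("side","slide0",.135))
a=cv2.resize(im[110:210,200:300],None,fx=4,fy=4); b=cv2.resize(im2[150:260,190:300],None,fx=3.6,fy=3.6)
save(np.hstack([a[:396],b[:396]]),"g1.png")
E
```

```text
at [0.4771 0.1152 0.1582] [179.9    0.26 178.08] q [-0.45  0.29  0.13  2.03 -0.05  0.81  1.25] F [-0.73  0.12 -1.08]
shift [-0.0088 -0.339   0.0876] turn [0.12 0.25 8.48]
[(0.69, 0.6951, -0.2898, 0.0939, 0.0373, -84.3, 502), (0.68, 0.6209, 0.1087, 0.0676, 0.0342, 3.9, 132), (0.59, 0.5112, 0.1255, 0.0541, 0.0348, 11.2, 108), (0.45, 0.6207, 0.0523, 0.0653, 0.0245, -1.1, 116)]
```

View pics/g1.png

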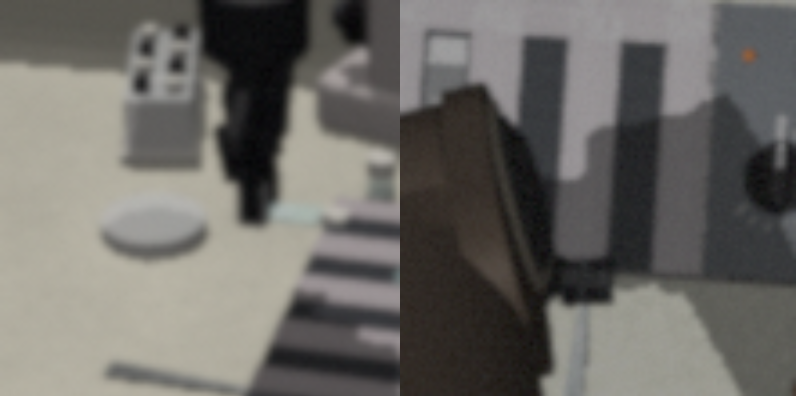

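The slide is held level between the fingers (side crop (270–350, 212)). To the box.

Call:
jog_arm(commands=[[-0.002, -0.04, 0, 0, 0, 1, 0.02], [-0.004, -0.08, 0, 0, 0, 2, 0.02], [-0.005, -0.12, 0, 0, 0, 3, 0.02], [-0.006, -0.16, 0, 0, 0, 4, 0.02], [-0.007, -0.2, 0, 0, 0, 5, 0.02], [-0.008, -0.24, 0, 0, 0, 6, 0.02], [-0.009, -0.28, 0, 0, 0, 7, 0.02], [-0.009, -0.32, 0, 0, 0, 8, 0.02], [-0.009, -0.339, 0, 0, 0, 8.5, 0.02], [-0.009, -0.339, 0.03, 0, 0, 8.5, 0.02], [-0.009, -0.339, 0.06, 0, 0, 8.5, 0.02], [-0.009, -0.339, 0.088, 0, 0, 8.5, 0.02], [-0.009, -0.339, 0.088, 0, 0, 8.5, 0.02], [-0.009, -0.339, 0.088, 0, 0, 8.5, 0.02], [-0.009, -0.339, 0.088, 0, 0, 8.5, 0.02], [-0.009, -0.339, 0.088, 0, 0, 8.5, 0.02]])

```text
clock: 16.53
eef_pos: [0.4743, -0.2243, 0.069]
tool_rot: [-3.141, 0.002, 2.96]
contact_force: [-0.5, 0.8, 0.1]
grip_width: 0.269
grasp_force: 58.8
```

```bash
python3 go.py .4749 -.2237 .0305 169.6
python3 - <<'E'
from h import *
im=vision.grab_frame("side")
save(cv2.resize(im[230:310,190:300],None,fx=6,fy=6,interpolation=cv2.INTER_CUBIC),"p1.png")
E
```

```text
at [ 0.4743 -0.2243  0.069 ] [-1.7998e+02  1.1000e-01  1.6960e+02] q [ 0.15  0.49  0.26  2.02 -0.2   0.65  1.93] F [-0.5   0.78  0.07]
shift [-0.0004  0.0008  0.0385] turn [-0.02  0.11  0.  ]
```

View pics/p1.png

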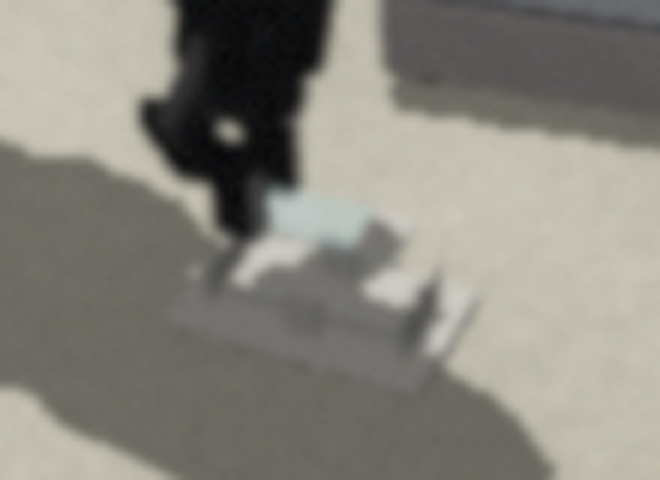

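Run:
```python
from h import *
d=np.array([np.cos(np.radians(-10.4)),np.sin(np.radians(-10.4)),0]); e=np.array([-d[1],d[0],0])
t=np.array([.4743,-.2243,.0515]); c=t+.024*d
f=lambda P: ((proj("side",P)-[190,230]+.5)*6-.5).round(0).tolist()
print("slide far corners",f([c+.038*d+.013*e,c+.038*d-.013*e]),"near pad side",f([c-.038*d-.013*e]))
b=np.array([.4985,-.228,.005]);print("foot",f([b+.056*d+.031*e,b+.056*d-.031*e,b-.056*d-.031*e]), "wall far top in",f([b+[0,0,.02]+.041*d+.017*e,b+[0,0,.02]+.041*d-.017*e]))
```

```text
slide far corners [[414.0, 222.0], [387.0, 264.0]] near pad side [[210.0, 215.0]]
foot [[477.0, 291.0], [415.0, 394.0], [158.0, 319.0]] wall far top in [[428.0, 267.0], [393.0, 322.0]]
```

Run:
```python
from h import *
from scipy.ndimage import map_coordinates as mc
im=np.mean([vision.grab_frame("side").astype(float) for _ in range(4)],0)
d=np.array([np.cos(np.radians(-10.4)),np.sin(np.radians(-10.4)),0]); e=np.array([-d[1],d[0],0])
c=np.array([.4743,-.2243,.0525])+.024*d
S=np.arange(18,48,1.5)
print(S.tolist())
for o in(-9,-4,0,4,9):
    uv=proj("side",[c+s/1e3*d+o/1e3*e for s in S]); print(o,[int(v) for v in mc(im.mean(2),[uv[:,1],uv[:,0]],order=1)])
O=np.arange(-22,22,2)
print(O.tolist())
for s in(10,20,30):
    uv=proj("side",[c+s/1e3*d+o/1e3*e for o in O]); print(s,[int(v) for v in mc(im[...,0],[uv[:,1],uv[:,0]],order=1)],[int(v) for v in mc(im[...,2],[uv[:,1],uv[:,0]],order=1)])
```

```text
[18.0, 19.5, 21.0, 22.5, 24.0, 25.5, 27.0, 28.5, 30.0, 31.5, 33.0, 34.5, 36.0, 37.5, 39.0, 40.5, 42.0, 43.5, 45.0, 46.5]
-9 [156, 151, 146, 136, 127, 120, 116, 115, 115, 114, 114, 115, 117, 125, 135, 149, 162, 174, 180, 184]
-4 [180, 174, 165, 150, 135, 124, 118, 115, 114, 113, 114, 116, 120, 128, 138, 153, 167, 177, 183, 186]
0 [184, 178, 165, 150, 134, 124, 117, 116, 116, 118, 121, 126, 133, 140, 150, 160, 171, 179, 185, 187]
4 [185, 176, 164, 149, 139, 131, 131, 132, 137, 144, 152, 160, 165, 169, 171, 175, 179, 184, 187, 188]
9 [186, 180, 174, 170, 170, 173, 176, 179, 183, 187, 192, 193, 193, 189, 187, 185, 186, 188, 189, 190]
[-22, -20, -18, -16, -14, -12, -10, -8, -6, -4, -2, 0, 2, 4, 6, 8, 10, 12, 14, 16, 18, 20]
10 [131, 136, 141, 144, 144, 149, 157, 165, 173, 179, 183, 185, 186, 186, 187, 187, 188, 190, 191, 193, 194, 194] [124, 129, 134, 139, 143, 150, 160, 170, 178, 184, 187, 189, 189, 190, 190, 189, 188, 186, 183, 180, 177, 176]
20 [103, 102, 104, 107, 116, 127, 139, 152, 162, 168, 170, 171, 170, 170, 171, 174, 180, 186, 191, 193, 195, 196] [97, 97, 100, 104, 116, 129, 142, 155, 164, 170, 172, 172, 171, 171, 171, 173, 177, 179, 181, 180, 178, 178]
30 [105, 106, 107, 108, 111, 115, 116, 117, 117, 117, 117, 119, 126, 140, 161, 180, 194, 200, 201, 200, 198, 198] [100, 100, 101, 103, 106, 109, 111, 112, 111, 110, 111, 113, 119, 132, 152, 169, 183, 187, 186, 184, 181, 179]
```

Run:
```python
from h import *
im=np.mean([vision.grab_frame("side").astype(float) for _ in range(4)],0)
d=np.array([np.cos(np.radians(-10.4)),np.sin(np.radians(-10.4)),0]); e=np.array([-d[1],d[0],0])
c=np.array([.4743,-.2243,.0525])+.024*d
k=12; a=cv2.resize(np.clip((im[250:295,220:275]-40)*1.25,0,255).astype(np.uint8),None,fx=k,fy=k,interpolation=cv2.INTER_CUBIC)
q=((proj("side",[c+x*d+y*e for x,y in((.038,.013),(.038,-.013),(-.01,-.013),(-.01,.013),(.02,.013),(.02,-.013))])-[220,250]+.5)*k-.5).astype(int)
for p in q: cv2.drawMarker(a,tuple(map(int,p)),(255,0,0),0,14,1)
save(a,"z1.png")
```

```text
(no output)
```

View pics/z1.png

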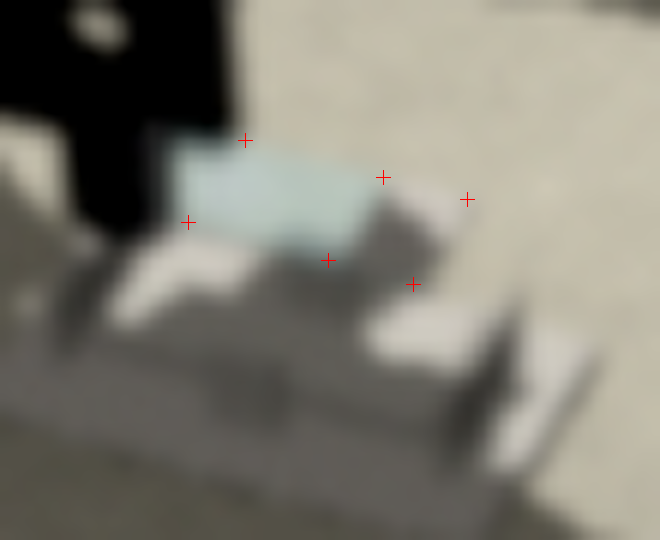

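The overlay agrees with the predicted slide corners within about 2 mm (frost edge (390,185)–(350,258)). Lowering.

Call:
jog_arm(commands=[[0.0005, 0.0008, 0.01, 0, 0, 0, 0.02], [0.0005, 0.0008, 0.02, 0, 0, 0, 0.02], [0.0005, 0.0008, 0.03, 0, 0, 0, 0.02], [0.0005, 0.0008, 0.035, 0, 0, 0, 0.02], [0.0005, 0.0008, 0.038, 0, 0, 0, 0.02], [0.0005, 0.0008, 0.038, 0, 0, 0, 0.02], [0.0005, 0.0008, 0.038, 0, 0, 0, 0.02], [0.0005, 0.0008, 0.038, 0, 0, 0, 0.02]])

```text
clock: 17.65
eef_pos: [0.4722, -0.2227, 0.03]
tool_rot: [3.14, -0.002, 2.96]
contact_force: [-5.7, 3.0, 18.7]
grip_width: 0.267
grasp_force: 60.2
```

Call:
jog_arm(commands=[[0, 0, 0.0005, 0, 0, 0, 0.02], [0, 0, 0.001, 0, 0, 0, 0.02], [0, 0, 0.001, 0, 0, 0, 0.02], [0, 0, 0.001, 0, 0, 0, 0.02]])

```text
clock: 17.98
eef_pos: [0.4723, -0.2227, 0.0298]
tool_rot: [3.14, -0.002, 2.96]
contact_force: [-8.4, 4.8, 30.0]
grip_width: 0.268
grasp_force: 61.0
```

Call:
jog_arm(commands=[[0.001, 0, -0.001, 0, 0, 0, 0.02], [0.001, 0, -0.002, 0, 0, 0, 0.02], [0.001, 0, -0.002, 0, 0, 0, 0.02]])

```text
clock: 18.23
eef_pos: [0.4721, -0.223, 0.0303]
tool_rot: [3.142, -0.0, 2.96]
contact_force: [0.1, -0.4, 0.7]
grip_width: 0.27
grasp_force: 58.9
```

Call:
jog_arm(commands=[[0, 0, 0, 0, 0, 0, 0.03], [0, 0, 0, 0, 0, 0, 0.036], [0, 0, 0, 0, 0, 0, 0.04], [0, 0, 0, 0, 0, 0, 0.04], [0, 0, 0, 0, 0, 0, 0.04], [0, 0, 0, 0, 0, 0, 0.04], [0, 0, -0.03, 0, 0, 0, 0.04], [0, 0, -0.07, 0, 0, 0, 0.04], [0, 0, -0.11, 0, 0, 0, 0.03], [0, 0.04, -0.11, 0, 0, 7, 0.0], [0, 0.08, -0.11, 0, 0, -7, 0.0], [0, 0.12, -0.11, 0, 0, -14, 0.0], [0, 0.16, -0.11, 0, 0, -21, 0.0], [0, 0.2, -0.11, 0, 0, -28, 0.0], [0, 0.24, -0.11, 0, 0, -35, 0.0], [0, 0.28, -0.11, 0, 0, -42, 0.0], [0, 0.32, -0.11, 0, 0, -49, 0.0], [0, 0.36, -0.11, 0, 0, -56, 0.0], [0, 0.38, -0.11, 0, 0, -63, 0.0], [0, 0.38, -0.11, 0, 0, -70, 0.0]])

```text
clock: 19.9
eef_pos: [0.5407, 0.1577, 0.1406]
tool_rot: [3.14, 0.003, -2.176]
contact_force: [0.2, -0.4, 0.8]
grip_width: 0.0
grasp_force: 0.0
```

```bash
python3 - <<'E'
from m import *
st(); im=vision.grab_frame("top"); im2=vision.grab_frame("side")
print(rect("top","slidebox",.005),[(round(d["p"],2),towrld("top",d["at"]).round(3).tolist()) for d in recognise("slidebox","top")]); print(rect("top","slide0",.013))
a=cv2.resize(im[195:260,345:400],None,fx=8,fy=8,interpolation=cv2.INTER_CUBIC); b=cv2.resize(im2[255:305,210:280],None,fx=5,fy=5,interpolation=cv2.INTER_CUBIC)
c=np.zeros((520,800,3),np.uint8); c[:a.shape[0],:a.shape[1]]=a; c[:b.shape[0],445:445+b.shape[1]]=b; save(c,"r1.png")
E
python3 go.py .619 .1758 .10 88.1
```

```text
{'clock': 19.9, 'q': [-0.3218, 0.4308, -0.0598, 1.8637, 0.0295, 0.8461, 2.1405], 'eef_pos': [0.5407, 0.1577, 0.1406], 'tool_rot': [3.1402, 0.0031, -2.1762], 'contact_force': [0.1788, -0.3696, 0.7916], 'grasp_force': 0.0, 'grip_width': 0.0001}
[(0.57, 0.499, -0.2293, 0.114, 0.0656, -10.4, 916)] [(0.9, [0.5, -0.229, 0.007]), (0.72, [0.552, -0.042, 0.069])]
[(0.57, 0.4961, -0.2294, 0.0752, 0.0256, -8.9, 305)]
at [0.5407 0.1494 0.1405] [-1.7999e+02 -4.0000e-02 -1.2580e+02] q [-0.32  0.43 -0.05  1.87  0.03  0.85  2.13] F [-0.42 -0.28  0.01]
shift [-0.0672 -0.048   0.0405] turn [-5.000e-02 -0.000e+00  1.461e+02]
```

View pics/r1.png

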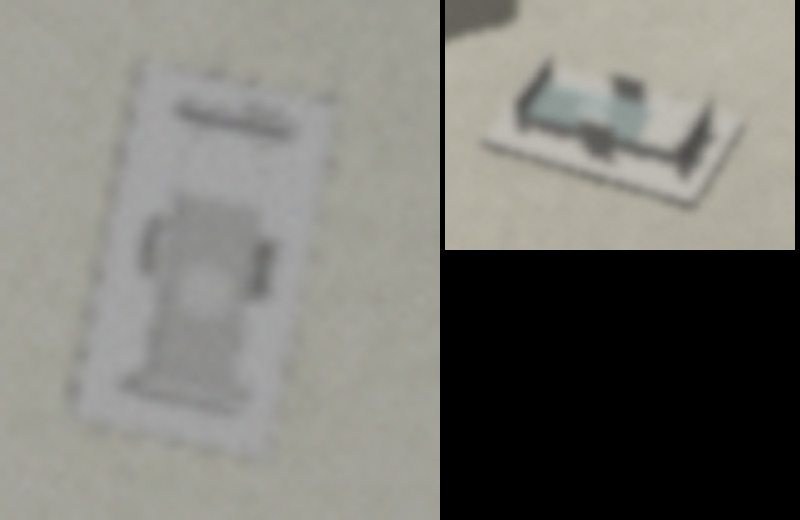

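The slide lies flat on the bed between the walls (top crop (160–260, 195–390)), slightly toward the near wall. Now slide 1.

Call:
jog_arm(commands=[[-0.03, -0.02, 0, 0, 0, 7, 0], [-0.067, -0.048, 0, 0, 0, 14, 0], [-0.067, -0.048, 0, 0, 0, 21, 0], [-0.067, -0.048, 0, 0, 0, 28, 0], [-0.067, -0.048, 0, 0, 0, 35, 0], [-0.067, -0.048, 0, 0, 0, 42, 0], [-0.067, -0.048, 0, 0, 0, 49, 0], [-0.067, -0.048, 0, 0, 0, 56, 0], [-0.067, -0.048, 0, 0, 0, 63, 0], [-0.067, -0.048, 0, 0, 0, 70, 0], [-0.067, -0.048, 0, 0, 0, 77, 0], [-0.067, -0.048, 0, 0, 0, 84, 0], [-0.067, -0.048, 0, 0, 0, 91, 0], [-0.067, -0.048, 0, 0, 0, 98, 0], [-0.067, -0.048, 0, 0, 0, 105, 0], [-0.067, -0.048, 0, 0, 0, 112, 0], [-0.067, -0.048, 0, 0, 0, 119, 0], [-0.067, -0.048, 0, 0, 0, 126, 0], [-0.067, -0.048, 0.02, 0, 0, 133, 0], [-0.067, -0.048, 0.04, 0, 0, 140, 0]])

```text
clock: 21.82
eef_pos: [0.6199, 0.1765, 0.1018]
tool_rot: [3.138, -0.001, 1.639]
contact_force: [0.5, 0.1, -1.2]
grip_width: -0.0
grasp_force: 0.0
```

Call:
jog_arm(commands=[[0, 0, 0, 0, 0, 6, 0], [0, 0, 0, 0, 0, 6, 0], [0, 0, 0, 0, 0, 6, 0], [0, 0, 0, 0, 0, 6, 0]])

```text
clock: 22.15
eef_pos: [0.6193, 0.177, 0.1014]
tool_rot: [3.14, -0.0, 1.547]
contact_force: [0.5, 0.4, 0.7]
grip_width: 0.004
grasp_force: 0.0
```

```bash
python3 go.py .619 .1750 .0825 88.1
```

```text
at [0.6193 0.177  0.1014] [ 1.7993e+02 -1.0000e-02  8.8610e+01] q [-0.74  0.66  0.57  1.72 -0.43  0.89 -0.02] F [0.47 0.36 0.73]
shift [-0.002  -0.0003  0.0189] turn [ 0.07 -0.01  0.51]
```

Call:
jog_arm(commands=[[-0.002, 0, 0.009, 0, 0, 0.5, 0], [-0.002, 0, 0.017, 0, 0, 0.5, 0], [-0.002, 0, 0.0185, 0, 0, 0.5, 0], [-0.002, 0, 0.019, 0, 0, 0.5, 0], [-0.002, 0, 0.0194, 0, 0, 0.5, 0], [-0.002, 0, 0.0194, 0, 0, 0.5, 0], [-0.002, 0, 0.0194, 0, 0, 0.5, 0]])

```text
clock: 22.73
eef_pos: [0.6189, 0.1749, 0.0821]
tool_rot: [3.141, -0.001, 1.536]
contact_force: [-4.1, -0.6, 12.4]
grip_width: -0.004
grasp_force: 6.2
```

Call:
jog_arm(commands=[[0, -0.004, -0.0004, 0, 0, 0, 0], [0, -0.012, -0.0004, 0, 0, 0, 0], [0, -0.02, -0.0004, 0, 0, 0, 0], [0, -0.028, -0.0004, 0, 0, 0, 0], [0, -0.036, -0.0004, 0, 0, 0, 0], [0, -0.044, -0.0004, 0, 0, 0, 0], [0, -0.052, -0.0004, 0, 0, 0, 0], [0, -0.06, -0.0004, 0, 0, 0, 0], [0, -0.068, -0.0004, 0, 0, 0, 0], [0, -0.076, -0.0004, 0, 0, 0, 0], [0, -0.084, -0.0004, 0, 0, 0, 0], [0, -0.092, -0.0004, 0, 0, 0, 0], [0, -0.1, -0.0004, 0, 0, 0, 0], [0, -0.104, -0.0004, 0, 0, 0, 0], [0, -0.104, -0.0004, 0, 0, 0, 0], [0, -0.104, -0.0004, 0, 0, 0, 0]])

```text
clock: 24.07
eef_pos: [0.5145, 0.1793, 0.0821]
tool_rot: [3.141, -0.001, 1.537]
contact_force: [-0.9, -1.0, 8.9]
grip_width: 0.001
grasp_force: 4.8
```

Call:
jog_arm(commands=[[0, 0, -0.01, 0, 0, 0, 0], [0, 0, -0.05, 0, 0, 0, 0.02], [0.04, 0.0, -0.08, 0, 0, 0, 0.044], [0.08, 0.0, -0.08, 0, 0, 0, 0.044], [0.12, 0.0, -0.08, 0, 0, 0, 0.044], [0.12, 0.0, -0.08, 0, 0, 0, 0.044], [0.12, 0.0, -0.08, 0, 0, 0, 0.044], [0.12, 0.0, -0.08, 0, 0, 0, 0.044]])

```text
clock: 24.73
eef_pos: [0.5179, 0.2987, 0.1611]
tool_rot: [-3.14, 0.001, 1.538]
contact_force: [-0.8, -1.1, 0.3]
grip_width: 0.515
grasp_force: 0.0
```

```bash
python3 - <<'E'
from m import *
vision.grab_frame("top"); vision.grab_frame("side")
for n in("top","side"): print(rect(n,"slide0",.06))
E
python3 go.py .477 .1795 .11 178.1
```

```text
[(0.91, 0.4921, -0.2205, 0.07, 0.0229, -7.0, 278), (0.6, 0.5012, 0.1797, 0.0751, 0.028, -2.4, 369), (0.57, 0.6039, 0.2395, 0.0745, 0.0264, -0.9, 360), (0.16, 0.6642, -0.3389, 0.0584, 0.0523, -54.0, 535)]
[(0.76, 0.5108, -0.2759, 0.0703, 0.0273, -8.5, 211), (0.4, 0.5034, 0.179, 0.0734, 0.0293, -4.3, 115)]
at [0.519  0.2973 0.1616] [-1.7998e+02  3.0000e-02  8.7900e+01] q [-1.05  0.52  0.62  1.79 -0.36  0.95 -0.31] F [ 0.16 -1.12 -0.26]
shift [-0.1192 -0.0376  0.0517] turn [-4.00e-02  1.00e-02 -9.02e+01]
```

Call:
jog_arm(commands=[[-0.04, -0.0376, 0, 0, 0, -7, 0.044], [-0.08, -0.0376, 0, 0, 0, -14, 0.044], [-0.119, -0.0376, 0, 0, 0, -21, 0.044], [-0.119, -0.0376, 0, 0, 0, -28, 0.044], [-0.119, -0.0376, 0, 0, 0, -35, 0.044], [-0.119, -0.0376, 0, 0, 0, -42, 0.044], [-0.119, -0.0376, 0, 0, 0, -49, 0.044], [-0.119, -0.0376, 0, 0, 0, -56, 0.044], [-0.119, -0.0376, 0, 0, 0, -63, 0.044], [-0.119, -0.0376, 0, 0, 0, -70, 0.044], [-0.119, -0.0376, 0, 0, 0, -77, 0.044], [-0.119, -0.0376, 0, 0, 0, -84, 0.044], [-0.119, -0.0376, 0.03, 0, 0, -90.2, 0.044], [-0.119, -0.0376, 0.0517, 0, 0, -90.2, 0.044], [-0.119, -0.0376, 0.0517, 0, 0, -90.2, 0.044], [-0.119, -0.0376, 0.0517, 0, 0, -90.2, 0.044], [-0.119, -0.0376, 0.0517, 0, 0, -90.2, 0.044], [-0.119, -0.0376, 0.0517, 0, 0, -90.2, 0.044]])

```text
clock: 26.43
eef_pos: [0.4781, 0.1814, 0.1112]
tool_rot: [3.141, 0.002, 3.11]
contact_force: [-0.4, 0.4, -0.3]
grip_width: 0.517
grasp_force: 0.0
```

```bash
python3 go.py .477 .1795 .0765 178.1
```

```text
at [0.4781 0.1814 0.1112] [1.7995e+02 1.1000e-01 1.7817e+02] q [-0.68  0.4   0.28  2.03 -0.16  0.73  1.24] F [-0.4   0.37 -0.26]
shift [ 0.0011 -0.0019  0.0347] turn [0.05 0.11 0.07]
```

Call:
jog_arm(commands=[[0.001, -0.0015, 0.017, 0, 0, 0, 0.044], [0.001, -0.0015, 0.0347, 0, 0, 0, 0.044], [0.001, -0.0015, 0.0347, 0, 0, 0, 0.044], [0.001, -0.0015, 0.0347, 0, 0, 0, 0.044], [0.001, -0.0015, 0.0347, 0, 0, 0, 0.044], [0.001, -0.0015, 0.0347, 0, 0, 0, 0.034], [0.001, -0.0015, 0.0347, 0, 0, 0, 0.028], [0.001, -0.0015, 0.0347, 0, 0, 0, 0.02], [0.001, -0.0015, 0.0347, 0, 0, 0, 0.02], [0.001, -0.0015, 0.0347, 0, 0, 0, 0.02], [0.001, -0.0015, 0.0347, 0, 0, 0, 0.02], [0.001, -0.0015, 0.0347, 0, 0, 0, 0.02]])

```text
clock: 27.43
eef_pos: [0.4767, 0.1801, 0.0758]
tool_rot: [3.141, 0.001, 3.111]
contact_force: [-0.8, -0.3, 5.8]
grip_width: 0.269
grasp_force: 58.1
```

```bash
python3 go.py .477 .1795 .0765 178.1
python3 - <<'E'
from m import *
vision.grab_frame("top"); vision.grab_frame("side")
print(rect("side","slide0",.06))
for n in("top","side"): print(rect(n,"slidebox",.005),[(round(d["p"],2),towrld(n,d["at"]).round(3).tolist()) for d in recognise("slidebox",n)])
E
```

```text
at [0.4767 0.1801 0.0758] [1.7996e+02 6.0000e-02 1.7823e+02] q [-0.66  0.46  0.26  2.05 -0.19  0.65  1.26] F [-0.76 -0.29  5.76]
shift [-0.0003 -0.0006 -0.0007] turn [0.04 0.06 0.13]
[(0.6, 0.513, -0.2773, 0.0738, 0.0305, -5.2, 270), (0.5, 0.5131, 0.1774, 0.0515, 0.0294, 11.2, 87), (0.4, 0.6081, 0.2397, 0.0741, 0.0283, -0.9, 109), (0.16, 0.4665, -0.4725, 0.0994, 0.0756, 20.4, 1570)]
[(0.79, 0.4985, -0.2296, 0.112, 0.0631, -10.2, 846), (0.27, 0.5908, 0.1028, 0.3944, 0.1968, 88.2, 10598)] [(0.68, [0.502, -0.227, 0.01]), (0.53, [0.552, -0.044, 0.07])]
[(0.77, 0.5021, -0.226, 0.1122, 0.0699, -11.1, 583)] [(0.78, [0.51, -0.24, 0.005]), (0.71, [0.411, 0.089, 0.007]), (0.28, [0.459, -0.451, 0.032])]
```

Call:
jog_arm(commands=[[0, 0, -0.01, 0, 0, 0, 0.02], [0, 0, -0.04, 0, 0, 0, 0.02], [0, 0, -0.08, 0, 0, 0, 0.02], [0, 0, -0.08, 0, 0, 0, 0.02], [0, 0, -0.08, 0, 0, 0, 0.02]])

```text
clock: 28.2
eef_pos: [0.4774, 0.1805, 0.1577]
tool_rot: [3.139, 0.004, 3.111]
contact_force: [0.1, -0.2, -1.1]
grip_width: 0.267
grasp_force: 58.4
```

```bash
python3 go.py .473 -.2233 .07 169.6
```

```text
at [0.4774 0.1805 0.1577] [179.85   0.23 178.23] q [-0.7   0.33  0.3   2.   -0.13  0.83  1.21] F [ 0.08 -0.18 -1.07]
shift [-0.0077 -0.404   0.0867] turn [0.17 0.21 8.63]
```

Call:
jog_arm(commands=[[-0.002, -0.04, 0, 0, 0, 1, 0.02], [-0.004, -0.08, 0, 0, 0, 2, 0.02], [-0.005, -0.12, 0, 0, 0, 3, 0.02], [-0.006, -0.16, 0, 0, 0, 4, 0.02], [-0.007, -0.2, 0, 0, 0, 5, 0.02], [-0.008, -0.24, 0, 0, 0, 6, 0.02], [-0.008, -0.28, 0, 0, 0, 7, 0.02], [-0.008, -0.32, 0, 0, 0, 8, 0.02], [-0.008, -0.36, 0, 0, 0, 8.6, 0.02], [-0.008, -0.4, 0, 0.17, 0.2, 8.6, 0.02], [-0.008, -0.404, 0.03, 0.17, 0.2, 8.6, 0.02], [-0.008, -0.404, 0.06, 0.17, 0.2, 8.6, 0.02], [-0.008, -0.404, 0.087, 0.17, 0.2, 8.6, 0.02], [-0.008, -0.404, 0.087, 0.17, 0.2, 8.6, 0.02], [-0.008, -0.404, 0.087, 0.17, 0.2, 8.6, 0.02], [-0.008, -0.404, 0.087, 0.17, 0.2, 8.6, 0.02]])

```text
clock: 29.53
eef_pos: [0.4719, -0.2243, 0.0689]
tool_rot: [-3.138, -0.003, 2.961]
contact_force: [0.2, -0.2, 0.3]
grip_width: 0.26
grasp_force: 58.5
```

```bash
python3 go.py .473 -.2233 .033 169.6
python3 - <<'E'
from m import *
vision.grab_frame("side"); print(rect("side","slidebox",.005))
E
```

```text
at [ 0.4719 -0.2243  0.0689] [-179.81   -0.19  169.63] q [ 0.03  0.51  0.41  2.03 -0.31  0.66  2.03] F [ 0.2  -0.23  0.26]
shift [-0.0011  0.0013  0.0359] turn [-0.19 -0.19  0.03]
[(0.8, 0.5005, -0.23, 0.1104, 0.0616, -10.4, 521)]
```

Call:
jog_arm(commands=[[-0.001, 0.0013, 0.012, 0, 0, 0, 0.02], [-0.001, 0.0013, 0.024, 0, 0, 0, 0.02], [-0.001, 0.0013, 0.033, 0, 0, 0, 0.02], [-0.001, 0.0013, 0.0355, 0, 0, 0, 0.02], [-0.001, 0.0013, 0.0355, 0, 0, 0, 0.02], [-0.001, 0.0013, 0.0355, 0, 0, 0, 0.02], [-0.001, 0.0013, 0.0355, 0, 0, 0, 0.02]])

```text
clock: 30.22
eef_pos: [0.4733, -0.2228, 0.0345]
tool_rot: [-3.14, -0.002, 2.96]
contact_force: [-7.5, 5.9, 35.3]
grip_width: 0.268
grasp_force: 78.1
```

Call:
jog_arm(commands=[[0, 0, 0.0005, 0, 0, 0, 0.02], [0, 0, 0.0015, 0, 0, 0, 0.02], [0, 0, 0.0015, 0, 0, 0, 0.02], [0, 0, 0.0015, 0, 0, 0, 0.02]])

```text
clock: 30.55
eef_pos: [0.4734, -0.2229, 0.0342]
tool_rot: [-3.141, -0.001, 2.96]
contact_force: [-10.8, 7.6, 50.4]
grip_width: 0.269
grasp_force: 86.8
```

The fingertips likely touch the lower slide's edge. I'll relieve the load and release just above it; the walls and tabs capture the slide.

Call:
jog_arm(commands=[[0, 0, -0.0015, 0, 0, 0, 0.02], [0, 0, -0.0025, 0, 0, 0, 0.02], [0, 0, -0.0025, 0, 0, 0, 0.02]])

```text
clock: 30.8
eef_pos: [0.4732, -0.2228, 0.0348]
tool_rot: [-3.14, -0.002, 2.961]
contact_force: [-4.5, 3.5, 23.8]
grip_width: 0.266
grasp_force: 72.0
```

Call:
jog_arm(commands=[[0, 0, 0, 0, 0, 0, 0.028], [0, 0, 0, 0, 0, 0, 0.031], [0, 0, 0, 0, 0, 0, 0.034], [0, 0, 0, 0, 0, 0, 0.037], [0, 0, 0, 0, 0, 0, 0.04], [0, 0, 0, 0, 0, 0, 0.04], [0, 0, -0.03, 0, 0, 0, 0.04], [0, 0, -0.07, 0, 0, 0, 0.04], [0, 0, -0.11, 0, 0, 0, 0.03], [0, 0.04, -0.11, 0, 0, 7, 0.0], [0, 0.08, -0.11, 0, 0, 14, 0.0], [0, 0.12, -0.11, 0, 0, 21, 0.0], [0, 0.16, -0.11, 0, 0, 28, 0.0], [0, 0.2, -0.11, 0, 0, 35, 0.0], [0, 0.24, -0.11, 0, 0, 42, 0.0], [0, 0.28, -0.11, 0, 0, 49, 0.0], [0, 0.32, -0.11, 0, 0, 56, 0.0], [0, 0.36, -0.11, 0, 0, 63, 0.0], [0, 0.4, -0.11, 0, 0, 70, 0.0], [0, 0.4, -0.11, 0, 0, 77, 0.0]])

```text
clock: 32.47
eef_pos: [0.5453, 0.181, 0.1416]
tool_rot: [-3.138, -0.001, 1.628]
contact_force: [0.8, 0.8, -0.3]
grip_width: -0.004
grasp_force: 0.0
```

```bash
python3 - <<'E'
from m import *
st(); im=vision.grab_frame("top"); im2=vision.grab_frame("side")
print(rect("top","slidebox",.005),rect("top","slide0",.015))
a=cv2.resize(im[195:260,345:400],None,fx=6,fy=6,interpolation=cv2.INTER_CUBIC); b=cv2.resize(im2[255:305,210:280],None,fx=6.5,fy=6.5,interpolation=cv2.INTER_CUBIC)
c=np.zeros((400,790,3),np.uint8); c[:a.shape[0],:a.shape[1]]=a; c[:b.shape[0],335:335+b.shape[1]]=b; save(c,"r2.png")
E
python3 go.py .619 .2383 .10 88.1
```

```text
{'clock': 32.4667, 'q': [-0.9318, 0.5349, 0.7271, 1.8699, -0.4463, 0.9089, 0.0657], 'eef_pos': [0.5453, 0.181, 0.1416], 'tool_rot': [-3.1381, -0.001, 1.6278], 'contact_force': [0.795, 0.8067, -0.3219], 'grasp_force': 0.0, 'grip_width': -0.0041}
[(0.6, 0.4986, -0.2291, 0.114, 0.0637, -10.6, 876), (0.51, 0.4175, 0.0886, 0.1083, 0.0159, -5.2, 205)] [(0.61, 0.498, -0.2281, 0.0744, 0.0267, -5.8, 331)]
at [0.5449 0.1696 0.1421] [-179.75    0.21   93.18] q [-0.92  0.53  0.73  1.88 -0.44  0.91  0.08] F [-0.71  1.21  0.41]
shift [0.0646 0.078  0.0416] turn [-0.24  0.22  5.08]
```

View pics/r2.png

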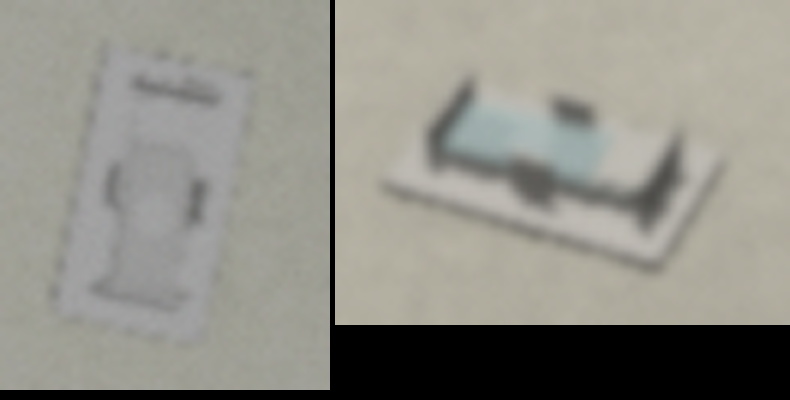

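Both slides lie flat and stacked (side crop, glass (450–600, 100–175)). Third slide.

Call:
jog_arm(commands=[[0.03, 0.04, 0, 0, 0, 5, 0], [0.0646, 0.078, 0, 0, 0, 5, 0], [0.0646, 0.078, 0.02, 0, 0, 5, 0], [0.0646, 0.078, 0.0416, 0, 0, 5, 0], [0.0646, 0.078, 0.0416, 0, 0, 5, 0], [0.0646, 0.078, 0.0416, 0, 0, 5, 0], [0.0646, 0.078, 0.0416, 0, 0, 5, 0], [0.0646, 0.078, 0.0416, 0, 0, 5, 0]])

```text
clock: 33.33
eef_pos: [0.6202, 0.2377, 0.1021]
tool_rot: [-3.14, 0.002, 1.534]
contact_force: [-0.2, 0.2, 0.3]
grip_width: 0.0
grasp_force: 0.0
```

```bash
python3 go.py .619 .2388 .0827 88.1
```

```text
at [0.6202 0.2377 0.1021] [-1.7988e+02  1.1000e-01  8.7900e+01] q [-0.89  0.72  0.69  1.66 -0.54  0.96 -0.04] F [-0.22  0.24  0.28]
shift [ 0.0011 -0.0012  0.0194] turn [-0.12  0.11 -0.2 ]
```

Call:
jog_arm(commands=[[0.0014, -0.001, 0.01, -0.12, 0.1, 0, 0], [0.0014, -0.001, 0.018, -0.12, 0.1, 0, 0], [0.0014, -0.001, 0.0194, -0.12, 0.1, 0, 0], [0.0014, -0.001, 0.0199, -0.12, 0.1, 0, 0], [0.0014, -0.001, 0.0199, -0.12, 0.1, 0, 0], [0.0014, -0.001, 0.0199, -0.12, 0.1, 0, 0]])

```text
clock: 33.83
eef_pos: [0.6187, 0.2408, 0.0821]
tool_rot: [-3.141, -0.001, 1.536]
contact_force: [-4.7, -1.4, 16.3]
grip_width: -0.003
grasp_force: 8.1
```

Call:
jog_arm(commands=[[0, -0.004, -0.0006, 0, 0, 0, 0], [0, -0.012, -0.0006, 0, 0, 0, 0], [-0.001, -0.02, -0.0006, 0, 0, 0, 0], [-0.001, -0.028, -0.0006, 0, 0, 0, 0], [-0.001, -0.036, -0.0006, 0, 0, 0, 0], [-0.001, -0.044, -0.0006, 0, 0, 0, 0], [-0.001, -0.052, -0.0006, 0, 0, 0, 0], [-0.001, -0.06, -0.0006, 0, 0, 0, 0], [-0.001, -0.068, -0.0006, 0, 0, 0, 0], [-0.001, -0.076, -0.0006, 0, 0, 0, 0], [-0.001, -0.084, -0.0006, 0, 0, 0, 0], [-0.001, -0.092, -0.0006, 0, 0, 0, 0], [-0.001, -0.1, -0.0006, 0, 0, 0, 0], [-0.001, -0.104, -0.0006, 0, 0, 0, 0], [-0.001, -0.104, -0.0006, 0, 0, 0, 0], [-0.001, -0.104, -0.0006, 0, 0, 0, 0]])

```text
clock: 35.17
eef_pos: [0.5151, 0.2435, 0.0821]
tool_rot: [3.141, -0.0, 1.536]
contact_force: [0.4, -0.9, 9.8]
grip_width: -0.001
grasp_force: 5.2
```

Call:
jog_arm(commands=[[0, 0, -0.01, 0, 0, 0, 0], [0, 0, -0.05, 0, 0, 0, 0.02], [-0.04, 0.0, -0.08, 0, 0, 0, 0.044], [-0.08, 0.0, -0.08, 0, 0, 0, 0.044], [-0.12, 0.0, -0.08, 0, 0, 0, 0.044], [-0.12, 0.0, -0.08, 0, 0, 0, 0.044], [-0.12, 0.0, -0.08, 0, 0, 0, 0.044], [-0.12, 0.0, -0.08, 0, 0, 0, 0.044]])

```text
clock: 35.83
eef_pos: [0.51, 0.1235, 0.1613]
tool_rot: [-3.139, 0.0, 1.535]
contact_force: [1.0, 1.0, 0.6]
grip_width: 0.521
grasp_force: 0.0
```

```bash
python3 - <<'E'
from m import *
vision.grab_frame("top"); vision.grab_frame("side")
for n in("top","side"): print(rect(n,"slide0",.06))
E
python3 go.py .476 .2430 .11 178.1
```

```text
[(0.76, 0.4944, -0.2204, 0.072, 0.0244, -6.9, 317)]
[(0.77, 0.5137, -0.2734, 0.0709, 0.0256, -6.2, 222), (0.68, 0.691, -0.2064, 0.1083, 0.0478, -84.5, 573), (0.49, 0.5037, 0.2438, 0.0748, 0.0278, 3.0, 104)]
at [0.5102 0.1247 0.1609] [-1.7987e+02  7.0000e-02  8.8120e+01] q [-0.95  0.44  0.81  1.98 -0.41  0.9   0.04] F [ 0.23 -0.27  0.07]
shift [ 0.1171 -0.038   0.0509] turn [-1.500e-01 -5.000e-02 -8.998e+01]
```

Call:
jog_arm(commands=[[0.04, -0.037, 0, 0, 0, -7, 0.044], [0.08, -0.037, 0, 0, 0, -14, 0.044], [0.117, -0.037, 0, 0, 0, -21, 0.044], [0.117, -0.037, 0, 0, 0, -28, 0.044], [0.117, -0.037, 0, 0, 0, -35, 0.044], [0.117, -0.037, 0, 0, 0, -42, 0.044], [0.117, -0.037, 0, 0, 0, -49, 0.044], [0.117, -0.037, 0, 0, 0, -56, 0.044], [0.117, -0.037, 0, 0, 0, -63, 0.044], [0.117, -0.037, 0, 0, 0, -70, 0.044], [0.117, -0.037, 0, 0, 0, -77, 0.044], [0.117, -0.037, 0, 0, 0, -84, 0.044], [0.117, -0.037, 0.03, 0, 0, -90, 0.044], [0.117, -0.037, 0.051, 0, 0, -90, 0.044], [0.117, -0.037, 0.051, 0, 0, -90, 0.044], [0.117, -0.037, 0.051, 0, 0, -90, 0.044], [0.117, -0.037, 0.051, 0, 0, -90, 0.044], [0.117, -0.037, 0.051, 0, 0, -90, 0.044]])

```text
clock: 37.53
eef_pos: [0.4782, 0.2421, 0.1114]
tool_rot: [-3.142, -0.0, 3.106]
contact_force: [-0.5, 0.5, 0.1]
grip_width: 0.514
grasp_force: 0.0
```

```bash
python3 go.py .477 .2433 .0775 178.1
```

```text
at [0.4782 0.2421 0.1114] [-180.     -0.    177.98] q [-0.85  0.45  0.38  1.97 -0.24  0.76  1.2 ] F [-0.49  0.48  0.11]
shift [0.0012 0.0012 0.0339] turn [-0.   -0.   -0.12]
```

Call:
jog_arm(commands=[[0.001, 0.001, 0.017, 0, 0, 0, 0.044], [0.001, 0.001, 0.034, 0, 0, 0, 0.044], [0.001, 0.001, 0.034, 0, 0, 0, 0.044], [0.001, 0.001, 0.034, 0, 0, 0, 0.044], [0.001, 0.001, 0.034, 0, 0, 0, 0.044], [0.001, 0.001, 0.034, 0, 0, 0, 0.034], [0.001, 0.001, 0.034, 0, 0, 0, 0.028], [0.001, 0.001, 0.034, 0, 0, 0, 0.02], [0.001, 0.001, 0.034, 0, 0, 0, 0.02], [0.001, 0.001, 0.034, 0, 0, 0, 0.02], [0.001, 0.001, 0.034, 0, 0, 0, 0.02], [0.001, 0.001, 0.034, 0, 0, 0, 0.02]])

```text
clock: 38.53
eef_pos: [0.4771, 0.2429, 0.0768]
tool_rot: [-3.142, -0.0, 3.106]
contact_force: [0.3, 0.9, 6.3]
grip_width: 0.269
grasp_force: 58.1
```

Call:
jog_arm(commands=[[0, 0, -0.01, 0, 0, 0, 0.02], [0, 0, -0.04, 0, 0, 0, 0.02], [0, 0, -0.08, 0, 0, 0, 0.02], [0, 0, -0.08, 0, 0, 0, 0.02], [0, 0, -0.08, 0, 0, 0, 0.02]])

```text
clock: 38.95
eef_pos: [0.4777, 0.2429, 0.1586]
tool_rot: [3.14, 0.001, 3.106]
contact_force: [-0.7, -0.1, 0.3]
grip_width: 0.266
grasp_force: 58.4
```

```bash
python3 go.py .473 -.2233 .07 169.6
python3 - <<'E'
from m import *
vision.grab_frame("top"); vision.grab_frame("side")
print(rect("side","slide0",.06))
for n in("top","side"): print(rect(n,"slidebox",.005),[(round(d["p"],2),towrld(n,d["at"]).round(3).tolist()) for d in recognise("slidebox",n)])
E
```

```text
at [0.4777 0.2429 0.1586] [1.7991e+02 9.0000e-02 1.7797e+02] q [-0.88  0.38  0.41  1.94 -0.2   0.86  1.16] F [-0.72 -0.12  0.33]
shift [-0.0118 -0.4662  0.0879] turn [0.1  0.08 8.37]
[(0.77, 0.5142, -0.2732, 0.0701, 0.0255, -6.9, 216), (0.47, 0.4892, 0.3914, 0.0579, 0.0296, 11.1, 75), (0.42, 0.554, -0.0277, 0.0641, 0.0426, -78.4, 214), (0.15, 0.3695, 0.2158, 0.1026, 0.0823, -76.2, 375)]
[(0.62, 0.4985, -0.2293, 0.112, 0.0631, -10.6, 827)] [(0.69, [0.496, -0.227, 0.011])]
[(0.59, 0.5017, -0.2248, 0.1136, 0.0744, -10.8, 650), (0.46, 0.4946, -0.2139, 0.0763, 0.0336, -3.2, 237)] [(0.79, [0.509, -0.241, 0.005]), (0.18, [0.556, -0.044, 0.073])]
```

Call:
jog_arm(commands=[[-0.002, -0.04, 0, 0, 0, 1, 0.02], [-0.004, -0.08, 0, 0, 0, 2, 0.02], [-0.005, -0.12, 0, 0, 0, 3, 0.02], [-0.006, -0.16, 0, 0, 0, 4, 0.02], [-0.008, -0.2, 0, 0, 0, 5, 0.02], [-0.009, -0.24, 0, 0, 0, 6, 0.02], [-0.01, -0.28, 0, 0, 0, 7, 0.02], [-0.012, -0.32, 0, 0, 0, 8, 0.02], [-0.012, -0.36, 0, 0, 0, 8.4, 0.02], [-0.012, -0.4, 0, 0, 0, 8.4, 0.02], [-0.012, -0.44, 0, 0, 0, 8.4, 0.02], [-0.012, -0.466, 0.02, 0, 0, 8.4, 0.02], [-0.012, -0.466, 0.05, 0, 0, 8.4, 0.02], [-0.012, -0.466, 0.088, 0, 0, 8.4, 0.02], [-0.012, -0.466, 0.088, 0, 0, 8.4, 0.02], [-0.012, -0.466, 0.088, 0, 0, 8.4, 0.02], [-0.012, -0.466, 0.088, 0, 0, 8.4, 0.02]])

```text
clock: 40.72
eef_pos: [0.4724, -0.2239, 0.0697]
tool_rot: [-3.14, -0.001, 2.96]
contact_force: [0.3, -0.5, -0.6]
grip_width: 0.267
grasp_force: 58.5
```

```bash
python3 go.py .4735 -.2233 .036 169.6
python3 - <<'E'
from m import *
vision.grab_frame("side"); print(rect("side","slidebox",.005))
E
```

```text
at [ 0.4724 -0.2239  0.0697] [-1.7992e+02 -7.0000e-02  1.6958e+02] q [-0.03  0.52  0.49  2.03 -0.38  0.68  2.1 ] F [ 0.3  -0.46 -0.61]
shift [-0.001   0.0008  0.0337] turn [-0.08 -0.07 -0.02]
[(0.55, 0.5014, -0.2293, 0.1181, 0.0698, -11.7, 637)]
```

Call:
jog_arm(commands=[[-0.001, 0.0008, 0.012, 0, 0, 0, 0.02], [-0.001, 0.0008, 0.024, 0, 0, 0, 0.02], [-0.001, 0.0008, 0.031, 0, 0, 0, 0.02], [-0.001, 0.0008, 0.0325, 0, 0, 0, 0.02], [-0.001, 0.0008, 0.0325, 0, 0, 0, 0.02], [-0.001, 0.0008, 0.0325, 0, 0, 0, 0.02]])

```text
clock: 41.32
eef_pos: [0.4735, -0.2225, 0.037]
tool_rot: [3.141, -0.001, 2.96]
contact_force: [-3.7, 3.8, 18.0]
grip_width: 0.265
grasp_force: 68.5
```

Call:
jog_arm(commands=[[0, 0, -0.001, 0, 0, 0, 0.02], [0, 0, -0.001, 0, 0, 0, 0.02], [0, 0, -0.001, 0, 0, 0, 0.028], [0, 0, -0.001, 0, 0, 0, 0.031], [0, 0, -0.001, 0, 0, 0, 0.034], [0, 0, -0.001, 0, 0, 0, 0.037], [0, 0, -0.001, 0, 0, 0, 0.04], [0, 0, -0.001, 0, 0, 0, 0.04], [0, 0, -0.03, 0, 0, 0, 0.04], [0, 0, -0.07, 0, 0, 0, 0.05], [0, 0, -0.11, 0, 0, 0, 0.08], [0, 0.04, -0.11, 0, 0, 0, 0.08], [0, 0.08, -0.11, 0, 0, 0, 0.08], [0, 0.12, -0.11, 0, 0, 0, 0.08], [0, 0.16, -0.11, 0, 0, 0, 0.08], [0, 0.16, -0.11, 0, 0, 0, 0.08], [0, 0.16, -0.11, 0, 0, 0, 0.08]])

```text
clock: 42.73
eef_pos: [0.5027, -0.0628, 0.1459]
tool_rot: [-3.141, -0.002, 2.965]
contact_force: [0.1, -1.2, 0.0]
grip_width: 0.939
grasp_force: 0.0
```

Run:
```python
from m import *
st(); im=vision.grab_frame("top"); im2=vision.grab_frame("side")
print(rect("top","slidebox",.005),rect("top","slide0",.017)[:1],rect("top","lid",.034))
a=cv2.resize(im[180:270,345:475],None,fx=4,fy=4,interpolation=cv2.INTER_CUBIC); b=cv2.resize(im2[255:305,210:280],None,fx=3.9,fy=3.9,interpolation=cv2.INTER_CUBIC)
c=np.zeros((370,798,3),np.uint8); c[:a.shape[0],:a.shape[1]]=a; c[:b.shape[0],523:523+b.shape[1]]=b; save(c,"r3.png")
```

```text
{'clock': 42.7333, 'q': [-0.4119, 0.3729, 0.5516, 2.0223, -0.2643, 0.8171, 1.6866], 'eef_pos': [0.5027, -0.0628, 0.1459], 'tool_rot': [-3.141, -0.0016, 2.9655], 'contact_force': [0.0529, -1.2063, 0.0445], 'grasp_force': 0.0, 'grip_width': 0.9386}
[(0.65, 0.4987, -0.2284, 0.1142, 0.0632, -11.2, 817)] [(0.66, 0.4988, -0.2275, 0.0761, 0.0274, -5.9, 351)] [(0.68, 0.4494, -0.4382, 0.1038, 0.0621, 20.0, 1154)]
```

View pics/r3.png

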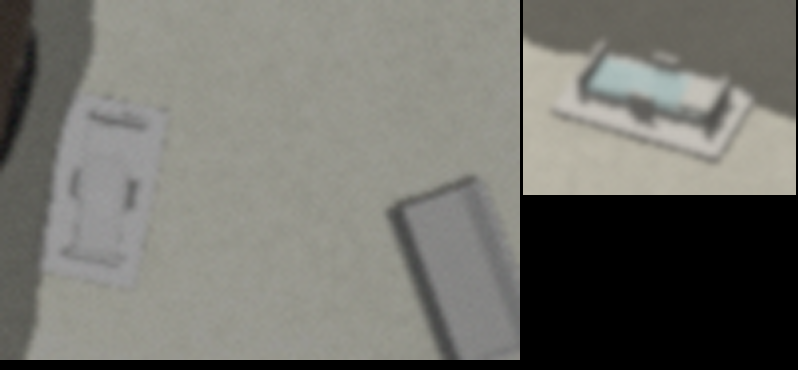

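The slides are stacked flat. The lid was knocked to about (0.453, -0.437) with yaw about 20°. Fetch the lid.

```bash
python3 go.py .453 -.437 .13 20
```

```text
at [ 0.502  -0.0673  0.146 ] [-1.7991e+02 -8.0000e-02  1.6942e+02] q [-0.41  0.37  0.55  2.02 -0.26  0.82  1.69] F [ 0.74 -0.55  0.62]
shift [-0.0197 -0.3724  0.0166] turn [-1.3000e-01  1.0000e-01  1.4942e+02]
```

Call:
jog_arm(commands=[[-0.002, -0.04, 0, 0, 0, 7, 0.08], [-0.004, -0.08, 0, 0, 0, 14, 0.08], [-0.006, -0.12, 0, 0, 0, 21, 0.08], [-0.008, -0.16, 0, 0, 0, 28, 0.08], [-0.01, -0.2, 0, 0, 0, 35, 0.08], [-0.012, -0.24, 0, 0, 0, 42, 0.08], [-0.014, -0.28, 0, 0, 0, 49, 0.08], [-0.016, -0.32, 0, 0, 0, 56, 0.08], [-0.018, -0.35, 0, 0, 0, 63, 0.08], [-0.02, -0.372, 0, 0, 0, 70, 0.08], [-0.02, -0.372, 0, 0, 0, 77, 0.08], [-0.02, -0.372, 0, 0, 0, 84, 0.08], [-0.02, -0.372, 0, 0, 0, 91, 0.08], [-0.02, -0.372, 0, 0, 0, 98, 0.08], [-0.02, -0.372, 0, 0, 0, 105, 0.08], [-0.02, -0.372, 0, 0, 0, 112, 0.08], [-0.02, -0.372, 0, 0, 0, 119, 0.08], [-0.02, -0.372, 0, 0, 0, 126, 0.08], [-0.02, -0.372, 0, 0, 0, 133, 0.08], [-0.02, -0.372, 0, 0, 0, 140, 0.08]])

```text
clock: 44.65
eef_pos: [0.4536, -0.4362, 0.1464]
tool_rot: [3.141, 0.002, 0.508]
contact_force: [-0.0, 0.6, -0.3]
grip_width: 0.94
grasp_force: 0.0
```

Call:
jog_arm(commands=[[0, 0, 0, 0, 0, 7, 0.08], [0, 0, 0, 0, 0, 9.4, 0.08], [0, 0, 0, 0, 0, 9.4, 0.08], [0, 0, 0, 0, 0, 9.4, 0.08], [0, 0, 0, 0, 0, 9.4, 0.08]])

```text
clock: 45.07
eef_pos: [0.4541, -0.4357, 0.1464]
tool_rot: [3.141, 0.002, 0.353]
contact_force: [0.7, 0.4, 0.0]
grip_width: 0.939
grasp_force: 0.0
```

```bash
python3 go.py .453 -.437 .034 20;python3 - <<'E'
from m import *
vision.grab_frame("side"); vision.grab_frame("top")
for n in("side","top"): print(rect(n,"lid",.034)[:2],[(round(d["p"],2),towrld(n,d["at"]).round(3).tolist()) for d in recognise("lid",n)])
E
```

```text
at [ 0.4541 -0.4357  0.1464] [1.7998e+02 1.1000e-01 2.0220e+01] q [-0.03  0.83  1.17  1.74 -0.84  1.16  0.18] F [0.74 0.39 0.02]
shift [-0.0012  0.0008  0.1124] turn [0.02 0.11 0.22]
[(0.6, 0.4573, -0.4523, 0.1061, 0.0821, 23.0, 1627)] [(0.79, [0.455, -0.448, 0.034])]
[] []
```

Call:
jog_arm(commands=[[-0.001, 0.001, 0.03, 0, 0, 0, 0.08], [-0.001, 0.001, 0.06, 0, 0, 0, 0.08], [-0.001, 0.001, 0.085, 0, 0, 0, 0.08], [-0.001, 0.001, 0.1, 0, 0, 0, 0.08], [-0.001, 0.001, 0.112, 0, 0, 0, 0.08], [-0.001, 0.001, 0.112, 0, 0, 0, 0.08], [-0.001, 0.001, 0.112, 0, 0, 0, 0.08], [-0.001, 0.001, 0.112, 0, 0, 0, 0.07], [-0.001, 0.001, 0.112, 0, 0, 0, 0.06], [-0.001, 0.001, 0.112, 0, 0, 0, 0.054], [-0.001, 0.001, 0.112, 0, 0, 0, 0.044], [-0.001, 0.001, 0.112, 0, 0, 0, 0.044], [-0.001, 0.001, 0.112, 0, 0, 0, 0.044], [-0.001, 0.001, 0.112, 0, 0, 0, 0.044], [-0.001, 0.001, 0.112, 0, 0, 0, 0.044]])

```text
clock: 46.62
eef_pos: [0.4544, -0.4371, 0.0358]
tool_rot: [3.14, 0.001, 0.352]
contact_force: [-0.4, 0.7, 5.8]
grip_width: 0.573
grasp_force: 62.6
```

Call:
jog_arm(commands=[[0, 0, -0.02, 0, 0, 0, 0.044], [0, 0, -0.05, 0, 0, 0, 0.044], [0, 0, -0.08, 0, 0, 0, 0.044], [0, 0, -0.08, 0, 0, 0, 0.044], [0, 0, -0.08, 0, 0, 0, 0.044]])

```text
clock: 47.03
eef_pos: [0.4547, -0.4371, 0.1163]
tool_rot: [3.139, -0.0, 0.353]
contact_force: [-0.5, 0.5, -0.6]
grip_width: 0.572
grasp_force: 62.3
```

```bash
python3 - <<'E'
from m import *
im=vision.grab_frame("side"); st(); print(rect("side","lid",.114)[:2],rect("side","slidebox",.005))
u=proj("side",[.453,-.437,.1])[0].astype(int); print(u)
im2=vision.grab_frame("top"); print(rect("top","slidebox",.005))
a=cv2.resize(im[u[1]-60:u[1]+60,u[0]-70:u[0]+70],None,fx=4,fy=4,interpolation=cv2.INTER_CUBIC)
b=cv2.resize(im2[200:320,420:480],None,fx=4,fy=4,interpolation=cv2.INTER_CUBIC);save(np.hstack([a,b]),"l1.png")
E
python3 go.py .4985 -.228 .11 -10.6
```

```text
{'clock': 47.0833, 'q': [-0.0008, 0.8533, 1.1146, 1.7631, -0.8598, 1.1015, 0.1936], 'eef_pos': [0.4544, -0.4362, 0.1148], 'tool_rot': [3.1408, 0.0006, 0.3526], 'contact_force': [0.1041, -0.307, -0.6527], 'grasp_force': 62.2891, 'grip_width': 0.5748}
[(0.87, 0.4563, -0.4517, 0.1037, 0.0848, 20.2, 1304), (0.73, 0.5683, -0.1038, 0.0548, 0.0397, -78.8, 206)] [(0.62, 0.5016, -0.2291, 0.1182, 0.0682, -10.9, 659)]
[191 314]
[(0.89, 0.5265, -0.2336, 0.0635, 0.0553, 80.0, 366)]
at [ 0.4537 -0.4358  0.1133] [-1.7992e+02  1.5000e-01  2.0180e+01] q [-0.    0.86  1.11  1.76 -0.86  1.1   0.19] F [ 0.11 -0.82 -1.18]
shift [ 0.1137 -0.1796  0.0032] turn [-0.04  0.16 30.78]
```

View pics/l1.png

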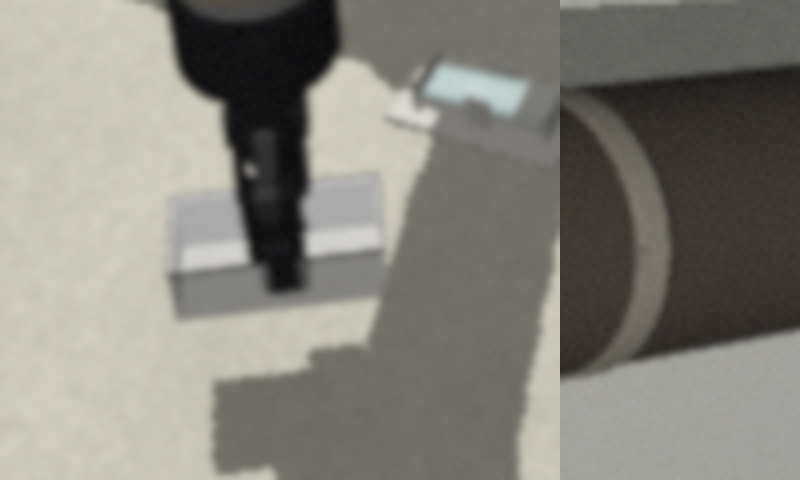

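The lid is held level and centred (finger at 283, lid spanning 175–383). To the box.

Call:
jog_arm(commands=[[0.023, -0.036, 0, 0, 0, 5, 0.044], [0.045, -0.07, 0, 0, 0, 10, 0.044], [0.065, -0.105, 0, 0, 0, 15, 0.044], [0.09, -0.14, 0, 0, 0, 20, 0.044], [0.115, -0.18, 0, 0, 0, 26, 0.044], [0.115, -0.18, 0, 0, 0, 30.8, 0.044], [0.115, -0.18, 0.03, 0, 0, 30.8, 0.044], [0.115, -0.18, 0.045, 0, 0, 30.8, 0.044], [0.115, -0.18, 0.045, 0, 0, 30.8, 0.044], [0.115, -0.18, 0.045, 0, 0, 30.8, 0.044], [0.115, -0.18, 0.045, 0, 0, 30.8, 0.044], [0.115, -0.18, 0.045, 0, 0, 30.8, 0.044]])

```text
clock: 48.28
eef_pos: [0.5, -0.2287, 0.0701]
tool_rot: [3.14, 0.0, -0.186]
contact_force: [-0.5, -0.2, -0.5]
grip_width: 0.57
grasp_force: 62.3
```

```bash
python3 go.py .5 -.2283 .043 -10.6
python3 - <<'E'
from m import *
im=vision.grab_frame("side"); print(rect("side","slidebox",.005),rect("side","lid",.07)[:1])
u=[245,275]
a=cv2.resize(im[225:315,185:305],None,fx=6,fy=6,interpolation=cv2.INTER_CUBIC); save(a,"l2.png")
s=sensors.sense(); t=np.array(s["eef_pos"]); y=s["tool_rot"][2]; d=np.array([np.cos(y),np.sin(y),0]); e=np.array([-d[1],d[0],0]); z=t-[0,0,.0358]
f=lambda P: ((proj("side",P)-[185,225]+.5)*6-.5).round(0).tolist()
print("lid rim",f([z+a*.051*d+b*.025*e for a,b in((-1,-1),(1,-1),(1,1))]),"top",f([z+[0,0,.034]+a*.051*d+b*.025*e for a,b in((-1,-1),(1,-1),(1,1),(-1,1))]))
d=np.array([np.cos(-.185),np.sin(-.185),0]); e=np.array([-d[1],d[0],0]);b0=np.array([.4985,-.228,.005])
print("foot",f([b0+a*.056*d+b*.031*e for a,b in((-1,-1),(1,-1),(1,1))]))
E
```

```text
at [ 0.5    -0.2287  0.0701] [ 1.799e+02  2.000e-02 -1.067e+01] q [-0.44  0.88  1.18  1.99 -1.    1.02 -0.51] F [-0.54 -0.16 -0.53]
shift [-0.0001 -0.0005  0.0271] turn [ 0.1   0.02 -0.07]
[(0.73, 0.5019, -0.2416, 0.1197, 0.0592, 7.2, 517)] [(0.86, 0.5019, -0.2482, 0.1177, 0.0802, -11.1, 761)]
lid rim [[204.0, 289.0], [441.0, 357.0], [492.0, 275.0]] top [[198.0, 224.0], [439.0, 290.0], [491.0, 209.0], [257.0, 147.0]]
foot [[188.0, 349.0], [445.0, 424.0], [507.0, 321.0]]
```

View pics/l2.png

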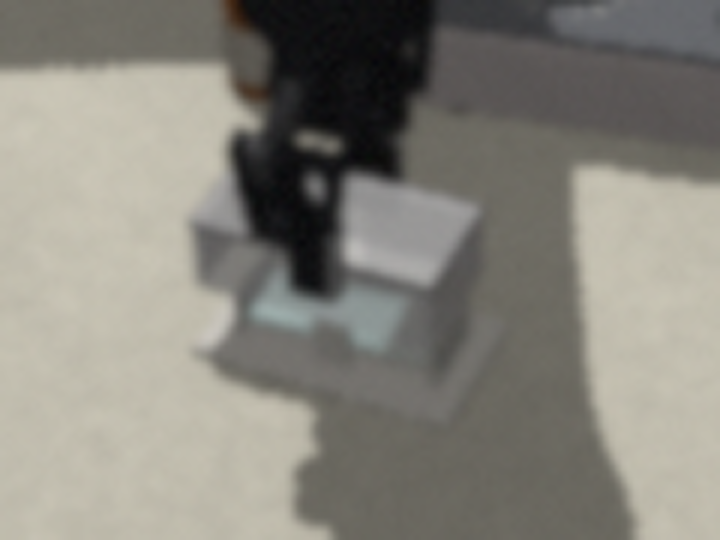

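The lid lines up over the base, about 1.5 mm toward the near end (lid corner (197,285) against a predicted 204). Correct and lower.

Call:
jog_arm(commands=[[0.0015, -0.0005, 0.01, 0, 0, 0, 0.044], [0.0015, -0.0005, 0.018, 0, 0, 0, 0.044], [0.0015, -0.0005, 0.025, 0, 0, 0, 0.044], [0.0015, -0.0005, 0.028, 0, 0, 0, 0.044], [0.0015, -0.0005, 0.028, 0, 0, 0, 0.044], [0.0015, -0.0005, 0.028, 0, 0, 0, 0.044]])

```text
clock: 48.93
eef_pos: [0.5013, -0.2279, 0.0414]
tool_rot: [3.141, 0.001, -0.186]
contact_force: [0.3, 0.0, 0.4]
grip_width: 0.572
grasp_force: 62.3
```

Call:
jog_arm(commands=[[0, 0, 0.0008, 0, 0, 0, 0.044], [0, 0, 0.0016, 0, 0, 0, 0.044], [0, 0, 0.0016, 0, 0, 0, 0.044]])

```text
clock: 49.18
eef_pos: [0.5014, -0.2279, 0.0407]
tool_rot: [3.141, 0.001, -0.186]
contact_force: [-3.5, 2.5, 13.7]
grip_width: 0.567
grasp_force: 63.9
```

Contact at 0.0407, as expected for the rim on the foot. Release and retreat.

Call:
jog_arm(commands=[[0, 0, -0.0005, 0, 0, 0, 0.044], [0, 0, -0.0005, 0, 0, 0, 0.055], [0, 0, -0.0005, 0, 0, 0, 0.065], [0, 0, -0.0005, 0, 0, 0, 0.08], [0, 0, -0.0005, 0, 0, 0, 0.08], [0, 0, -0.0005, 0, 0, 0, 0.08], [0, 0, -0.0005, 0, 0, 0, 0.08], [0, 0, -0.03, 0, 0, 0, 0.08], [0, 0, -0.07, 0, 0, 0, 0.08], [0, 0, -0.11, 0, 0, 0, 0.08], [0, -0.04, -0.11, 0, 0, 0, 0.08], [0, -0.08, -0.11, 0, 0, 0, 0.08], [0, -0.12, -0.11, 0, 0, 0, 0.08], [0, -0.16, -0.11, 0, 0, 0, 0.08], [0, -0.2, -0.11, 0, 0, 0, 0.08], [0, -0.24, -0.11, 0, 0, 0, 0.08], [0, -0.24, -0.11, 0, 0, 0, 0.08], [0, -0.24, -0.11, 0, 0, 0, 0.08]])

```text
clock: 50.68
eef_pos: [0.546, 0.0112, 0.1488]
tool_rot: [3.14, 0.002, -0.179]
contact_force: [-0.5, -1.3, 0.1]
grip_width: 0.939
grasp_force: 0.0
```

Run:
```python
from m import *
st(); im=vision.grab_frame("top"); im2=vision.grab_frame("side")
print(rect("top","lid",.039),rect("top","slidebox",.005),rect("top","slide0",.017))
u=proj("top",[.4985,-.228,.02])[0].astype(int)
a=cv2.resize(im[u[1]-32:u[1]+33,u[0]-28:u[0]+27],None,fx=6,fy=6,interpolation=cv2.INTER_CUBIC); b=cv2.resize(im2[240:310,205:285],None,fx=5.5,fy=5.5,interpolation=cv2.INTER_CUBIC)
c=np.zeros((400,780,3),np.uint8); c[:a.shape[0],:a.shape[1]]=a; c[:b.shape[0],335:335+b.shape[1]]=b; save(c,"f.png")
```

```text
{'clock': 50.6833, 'q': [-0.9611, 0.8049, 1.3239, 1.9486, -0.876, 1.1389, -1.022], 'eef_pos': [0.546, 0.0112, 0.1488], 'tool_rot': [3.1399, 0.0021, -0.1795], 'contact_force': [-0.4527, -1.3104, 0.1009], 'grasp_force': 0.0, 'grip_width': 0.9387}
[(0.67, 0.4956, -0.2281, 0.1064, 0.057, -10.0, 1061)] [(0.65, 0.5037, -0.2025, 0.1102, 0.0084, -10.1, 139)] []
```

The picture allowance is used up, but the numbers agree. The lid outline is centred on the box at (0.499, -0.228) with yaw -10°, and touchdown came at the height expected for a seated rim. Handing in.

```bash
python3 -c "
from plant import hand_in
print(hand_in())"
```

```text
the job is handed in; nothing more can be done
None
```

The job is handed in: timer knob at zero, the three slides that were present stacked flat in the box, and the lid lowered onto it. The judge returned no verdict, and I confirmed the lid by contact height and outline measurement, not by viewing the last picture.

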